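# Snap a lens retainer home with a hand pusher

## Task

Refit the lens retainer of this microscope lamp: lay the white ring centrally on the four snap hooks of the lens mount and let go of it, then take the blue-handled pusher and press the ring straight down with it until all four hooks have snapped over its rim and it is on its seat. Hold it down there with about 15 N for half a second so that the lens beds, but there is glass underneath: never press harder than 20 N, and do not push the ring in with the fingers. Then stand the pusher back upright on the desk, and leave everything else where it is.

Things in the scene. Friction and masses are not known exactly. Their poses are not given: they have to be found in the camera images.
- lens_mount: Lens mount of a microscope lamp, bolted down: aluminium flange 104 mm across, 8 mm high; black barrel 77 mm across, 26 mm high; in it a black sleeve, 63 mm across, with the lens and four grey snap hooks round a recess. Origin: flange underside centre, on the desk; z: bore axis. Hooks at 45, 135, 225, 315 deg from its x, each 10 mm wide; fingers fit between them along x or y.
- recess (a point): Centre of the recess at its nominal seat height, 30 mm above the mount's origin. The true seat is up to 4 mm higher or lower, unmeasured: the sleeve is screwed in deeper in some mounts than in others. Above the seat: sleeve wall to 7 mm (bore 53.6 mm), hook noses from 7.5 to 14.7 mm. The glass dome rises 3 mm above the seat at most, inside the ring's hole.
- funnel (a point): Point on the bore axis, 41.5 mm above the mount's origin: nominal height (again up to 4 mm off) of the ring's underside when it lies loose on the hooks. The noses leave 48 mm between facing hooks; above that they slope out to 55 mm at the tips, 14.7 mm over the seat, so a ring let go within about 1.5 mm of the axis centres itself on the slopes, 11 to 12 mm above the seat.
- retainer: White plastic retaining ring, 52 mm outside, 34 mm inside, 7 mm thick, flat on the desk. Origin: centre of its underside; z: its axis. Pressed off the hooks' slopes it meets up to 8 to 14 N in the first 4 to 5 mm, then 2 to 6 N while its rim slides past the noses for about 6 mm; then the hooks snap in over it, the force vanishes, and 1 to 2 mm lower it is on the hard seat, where force shoots up.
- pusher: Hand pusher, upright on the desk, 90 mm tall, about 120 g: below, a grey metal bell 42 mm across (32 mm inside) whose flat rim bears on the ring all round and clears the glass; above, a blue square handle 22 x 22 mm from 34 to 90 mm up. It passes between the noses with 3 mm to spare all round. Origin: centre of its lower rim; z up the handle; x, y square to the handle's faces.
- hook_0 (a joint): How far the snap hook at 45 degrees of the lens mount is bent outwards, rad: 0 at rest (nose over the recess), 0.15 to 0.25 while the ring's rim passes its nose, and 0 again once the ring is below it.
- hook_1 (a joint): How far the snap hook at 135 degrees of the lens mount is bent outwards, rad: 0 at rest (nose over the recess), 0.15 to 0.25 while the ring's rim passes its nose, and 0 again once the ring is below it.
- hook_2 (a joint): How far the snap hook at 225 degrees of the lens mount is bent outwards, rad: 0 at rest (nose over the recess), 0.15 to 0.25 while the ring's rim passes its nose, and 0 again once the ring is below it.
- hook_3 (a joint): How far the snap hook at 315 degrees of the lens mount is bent outwards, rad: 0 at rest (nose over the recess), 0.15 to 0.25 while the ring's rim passes its nose, and 0 again once the ring is below it.
- slide_box: Bystander, leave it alone: green microscope-slide box, closed, 70 x 98 x 31 mm; origin under its centre.
- brown_bottle: Bystander, leave it alone: brown reagent bottle with a black cap, 48 mm across, 90 mm tall; origin under its centre.
- timer: Bystander, leave it alone: small white bench timer with three buttons, 58 x 62 x 18 mm; origin under its centre.
- tape_roll: Bystander, leave it alone: roll of brown tape lying flat, 92 mm across, 48 mm tall; origin under its centre.
- forceps: Bystander, leave it alone: steel forceps lying flat, 19 x 125 x 10 mm (long axis: its own y); origin under its centre.
- vial: Bystander, leave it alone: small clear vial with a blue cap, 25 mm across, 53 mm tall; origin under its centre.
- red_box: Bystander, leave it alone: red flat box, 40 x 72 x 21 mm; origin under its centre.
Mind the look-alikes: they are no part of the job. What is shaped like the pusher but orange is not meant.

How it is judged:
By the outcome, as a careful person would: the job done as asked, in the order asked, and still so for the second after the job is handed in, with the robot touching nothing.
It also fails if it takes over 72 s, if anything falls off the work surface, if the arm or the gripper's body presses on something with over 40 N, if the wrist force passes 120 N, or if a joint passes its speed limit or range.

## Robot

A 7-joint arm with a two-finger parallel gripper is mounted at the origin on the work surface; the furniture and walls round the work are solid. World frame = base frame: x ahead of the robot, y to its left, z up, the work surface at z = 0. Lengths are in m, angles in rad, forces in N, time in s.
With the tool pointing down it reaches from about 0.4 to 0.9 m from the base axis. Payload 5.5 kg.
Tool frame: the origin (TCP) lies on the centre line of the jaws, within the pads' length; the fingertips stand 11 mm ahead of it and the grasp point (between the pads) lies 8 mm behind it (nose_length is the distance from the TCP to the fingertips, in m); z points along the fingers, y is the line along which they close (so a half turn about z gives the same grasp; the last joint's range is limited). The gripper opens to 92 mm and grips with 3 to 60 N. Pads are 19 mm wide; open, the fingers measure 130 mm over their backs; the gripper's body (75 mm by 190 mm) begins 47 mm behind the grasp point.
Start: joints at [1.468, 0.501, -0.427, 1.55, 0.221, 1.138, -0.21], TCP at [0.233, -0.607, 0.238] pointing down, gripper open.
Joint ranges: [-2.88, 2.88], [-0.31, 2.03], [-1.54, 1.56], [0.2, 2.42], [-1.41, 4.55], [0.19, 2.02], [-2.57, 2.57]. Speed limits (rad/s): [2.57, 2.57, 3.14, 3.14, 3.14, 3.14, 3.14].

## Interface

Orientations are given as a 3x3 rotation matrix whose columns are the frame's x, y, z axes.
In Python, from workcell import * gives the robot as it stands.
- The arm moves only by the tool send_rows, never from a script. Its argument "targets" is a list that holds one entry, the list of rows, each a list of 7 numbers: the shift along the tool's x, y, z in parts of the range, where 1.0 means 500 mm, then the turn, a rotation vector about the tool's x, y, z in a scale on which 1.0 is pi rad, then the opening, from -1 (shut) to 1 (fully open). In form: [[[x, y, z, wx, wy, wz, grip], ...]]. A call has 1 to 12 rows; each row is the pose to reach, as a shift and turn from the pose commanded when the call began, along the tool's axes at that moment; what a row does not reach only later rows make up. A row lasts 1/12 s, in which the tool goes at most 41.7 mm and 7.16 degrees, less where a joint would pass 70% of its speed; a pose out of reach is approached as far as the arm can. Shift and turn numbers lie between -1 and 1, and a call with a number outside is refused. A call with a gripper value outside its range is refused whole. The fingers move at their own pace and stop on an object; the grip force is fixed at half the most. Time passes only in rows, so rows that repeat a pose let the fingers close. It gives the time, the measured TCP pose, the force, the opening and the grip force at its end, in the units of the state.
- get_obs(): the state, without advancing time (a new reading comes with each control period).
- get_image(name): name is "scene" or "top" or "wrist"; returns a dict with "frame" (420x560x3 uint8, blue, green, red), "camera_matrix" (3x3 intrinsics, pixels), "R" (3x3) and "t" (3): a world point X has camera coordinates R X + t. Camera axes: x right, y down, z forward; pixel columns grow to the right and rows downward; lengths in m; the calibration is good to about 2 mm. A picture is of the moment at which its call begins. There is no depth.
- sign_off(): hands the job in; it is judged then, once.
Trained networks look in a picture, given as the dict that the camera call returned (one of the last four; its "shot" number tells which), for a name from the list of things; names that differ only in an ending like _2 or _b are one class to them, and where a whole thing is asked for, a point or a joint stands for the part that bears it (a point fixed in the world has none). Each returns a list of dicts, best first, with "confidence" (0 to 1); they miss things now and then, are a little off and sometimes report something else, mostly with a low value. They report only what shows in the picture. A call takes as long as a camera call. They do not tell look-alikes from the thing itself.
- outline_of(picture, label): "region" (420x560 bool, what is visible of it) and "location" ([column, row] in pixels, amid what is visible of it).
The state is a dict: "clock": time; "joints": joint angles; "qvel": joint speeds; "joint_torque": joint torques, N m; "position": TCP position; "eef_rot": TCP orientation; "contact_force": force on the tool from outside, world axes, zero at the start; "moment": the same for the moment, N m; "finger_gap": finger opening in m; "grasp_force": force on a finger pad.
Only numpy, scipy, OpenCV 4.12 (cv2) and the standard library are available. Lean on these libraries where they do the work, as an engineer would, in place of code of your own. Each camera call takes 0.05 s, during which the arm holds its last target. There are 200 camera calls.

## Working session

There is one attempt and no reset: what is moved stays moved. The work goes in short steps, Python scripts to look and compute and a tool call to move; the robot and the scene stay as the last step left them, time stands still between calls to the robot, and variables do not carry over. Pictures are saved under pics/ and viewed, at most 10 in all, crops included, and the job is handed in when it is done.

Besides the shell and the picture viewer there is one more tool, called after "Emit:" as name(argument=value, ...), one argument or row to a line, values as JSON. send_rows: Moves the arm, as the interface text tells. Its arguments: {"type":"object","properties":{"targets":{"type":"array","items":{"type":"array","items":{"type":"array","items":{"type":"number"}}}}},"required":["targets"]}

```bash
mkdir -p pics; ls; python3 - <<'E'
from workcell import *
import cv2
o=get_obs()
print({k:(o[k].tolist() if hasattr(o[k],'tolist') else o[k]) for k in ('clock','position','eef_rot','contact_force','finger_gap')})
for n in('scene','top'):
    p=get_image(n); cv2.imwrite(f'pics/{n}0.png',p['frame'])
    print(n,p['camera_matrix'],p['R'],p['t'])
    for l in('lens_mount','retainer','pusher'):
        for r in outline_of(p,l): print(l,r['confidence'],r['location'],r['region'].sum())
E
```

```text
pics
{'clock': 0.0, 'position': [0.23224085474806566, -0.6063939941495693, 0.23670842723881702], 'eef_rot': [[0.933820786596346, 0.35774067555744665, -0.0005895526128171805], [0.35774115184062255, -0.9338191138397386, 0.0017694370036548952], [8.246409058096766e-05, -0.0018632442853654871, -0.999998260758691]], 'contact_force': [-0.12273441377384446, 0.030486449865086775, 0.7376247971974235], 'finger_gap': 0.091862359540168}
scene [[400.93022685   0.         284.8176028 ]
 [  0.         400.93022685 210.58890999]
 [  0.           0.           1.        ]] [[ 0.76278085 -0.64644941  0.01638705]
 [-0.36432203 -0.45054393 -0.81503351]
 [ 0.53426101  0.61572179 -0.57918205]] [-0.31885353  0.19671087  0.69340574]
lens_mount 0.9 [298.8, 219.5] 684
lens_mount 0.64 [255.0, 165.5] 162
retainer 0.86 [364.8, 263.0] 324
retainer 0.65 [274.6, 140.0] 358
pusher 0.51 [257.0, 167.0] 153
top [[541.95051835   0.         288.23287193]
 [  0.         541.95051835 212.58258323]
 [  0.           0.           1.        ]] [[ 0.0094901  -0.99994318  0.00485491]
 [-0.99721115 -0.00982337 -0.07398255]
 [ 0.07402604 -0.00413927 -0.99724772]] [0.01332763 0.42258462 1.39913866]
lens_mount 0.88 [292.0, 199.8] 696
lens_mount 0.64 [162.6, 275.2] 563
retainer 0.64 [362.4, 202.0] 202
pusher 0.67 [190.5, 198.9] 252
pusher 0.46 [227.0, 189.9] 224
```

View pics/scene0.png

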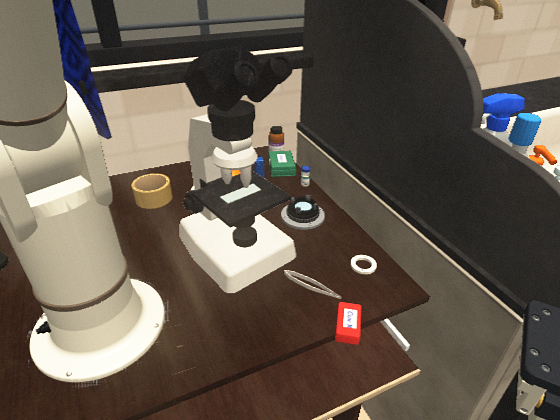

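View pics/top0.png

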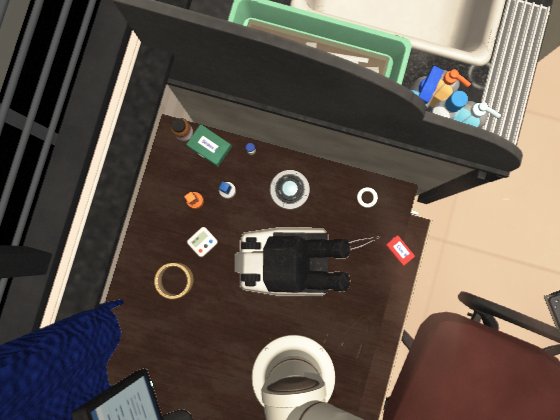

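The scene view shows the mount at (303,210) and the ring at (364,264). The top view shows the mount at (290,189), the ring at (367,197), the blue pusher at (227,189) and the bystanders.
Candidates for the pusher (top view): blue-handled at (227,189) and orange at (194,200); I choose blue. The vial's blue cap at (250,148) and the bottles behind the wall are not it. Candidates for the ring: white at (367,197) and the tape roll at (174,281); I choose the white one.

```bash
cat > h.py <<'E'
from workcell import *
import numpy as np, cv2
def ray(p,u,v,z):
    K,R,t=map(np.array,(p['camera_matrix'],p['R'],p['t']))
    d=R.T@np.linalg.inv(K)@[u,v,1]; c=-R.T@t
    return c+d*(z-c[2])/d[2]
def proj(p,X):
    K,R,t=map(np.array,(p['camera_matrix'],p['R'],p['t']))
    q=K@(R@np.asarray(X,float)+t); return q[:2]/q[2]
def go(X,yaw=None,Rt=None):
    """shift in tool axes mm to world TCP X, and tool-z turn so that tool x axis has world yaw"""
    o=get_obs(); R=np.array(o['eef_rot']); s=R.T@(np.array(X)-o['position'])*1000
    out=[np.round(s,1)]
    if yaw is not None:
        G=np.array([[np.cos(yaw),np.sin(yaw),0],[np.sin(yaw),-np.cos(yaw),0],[0,0,-1]])
        out.append(np.round(cv2.Rodrigues(R.T@G)[0].ravel(),3))
    return out
E
python3 - <<'E'
from h import *
p=get_image('top')
for n,u,v,z in[('mount',290,188.5,.03),('ring',367,197,.005),('pusher top',227,187,.09),('pusher bot',227,190,.03),('orange',194,199,.09),('vial',250,148,.05),('scopeR',352,247,.3),('scopeR0',352,247,.0),('scopefront',290,229,.1),('wall',305,165,0),('forceps',375,238,0)]: print(n,ray(p,u,v,z).round(3))
print(-np.array(p['R']).T@p['t'])
c=cv2.resize(p['frame'][110:260,130:420],None,fx=2.7,fy=2.7,interpolation=cv2.INTER_CUBIC)
cv2.imwrite('pics/crop1.png',c)
E
```

```text
mount [0.484 0.013 0.03 ]
ring [ 0.466 -0.19   0.005]
pusher top [0.479 0.17  0.09 ]
pusher bot [0.478 0.177 0.03 ]
orange [0.448 0.251 0.09 ]
vial [0.585 0.117 0.05 ]
scopeR [ 0.331 -0.114  0.3  ]
scopeR0 [ 0.335 -0.151  0.   ]
scopefront [0.376 0.013 0.1  ]
wall [ 0.551 -0.026  0.   ]
forceps [ 0.359 -0.212  0.   ]
[0.31770691 0.02326949 1.42648702]
```

View pics/crop1.png

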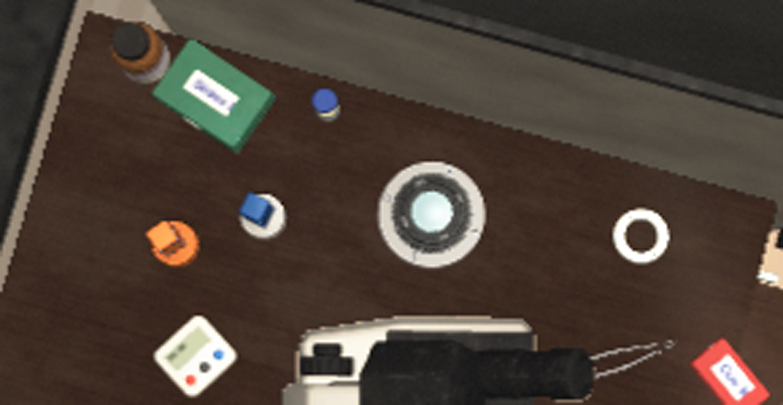

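The crop confirms the choice: the blue-handled pusher with a grey bell stands at crop (260,212), the orange look-alike at (172,240), and the ring lies at (640,236).

```bash
python3 - <<'E'
from h import *
p=get_image('top');s=get_image('scene')
a=ray(p,290,149,0);b=ray(p,367,170,0);print('wall',a,b)
def tri(u,v,us,vs):
    P=[np.array(q['camera_matrix'])@np.c_[q['R'],q['t']] for q in(p,s)]
    X=cv2.triangulatePoints(P[0],P[1],np.float64([u,v]),np.float64([us,vs])).ravel();return (X[:3]/X[3]).round(3)
print('eyepiece',tri(350,248,285,70)); print('ring',tri(367.5,197.5,364,264)); print('mount',tri(290,188.5,303,210))
for l,q in(('top',p),('scene',s)):
    for r in outline_of(q,'retainer')[:2]:
        m=cv2.findContours(r['region'].astype('uint8'),0,1)[0]; c=max(m,key=cv2.contourArea); e=cv2.fitEllipse(c); print(l,e,ray(q,*e[0],.0065))
print(go((.455,-.2,.25),-.27))
E
```

```text
wall [0.59339551 0.01425464 0.        ] [ 0.53909464 -0.19083296  0.        ]
eyepiece [ 0.328 -0.098  0.398]
ring [ 0.466 -0.192  0.005]
mount [0.485 0.013 0.019]
top ((367.0580139160156, 196.83189392089844), (18.988338470458984, 20.008167266845703), 105.59687805175781) [ 0.46677294 -0.18991979  0.0065    ]
top ((289.7909851074219, 188.7237548828125), (38.60020446777344, 39.04881286621094), 54.97118377685547) [0.48621581 0.013867   0.0065    ]
scene ((362.72564697265625, 264.0548400878906), (18.355497360229492, 25.78182029724121), 101.7484359741211) [ 0.46349367 -0.19231429  0.0065    ]
[array([ 353.3, -300.5,  -12.3]), array([ 0.   , -0.   ,  0.636])]
```

The rows are not in the units I measure in: shifts go in shares of 500 mm and turns go in shares of pi rad. I convert before sending: 353 mm / 500 = 0.706, -300 mm / 500 = -0.6, 0.636 rad / 3.1416 = 0.2024.

Emit:
send_rows(
  targets=[
    [[0,0,-0.12,0,0,0.0382,1],[0.12,-0.1,-0.12,0,0,0.0764,1],[0.19,-0.16,-0.12,0,0,0.1146,1],[0.26,-0.22,-0.12,0,0,0.1528,1],[0.33,-0.28,-0.12,0,0,0.191,1],[0.4,-0.34,-0.12,0,0,0.2024,1],[0.47,-0.4,-0.12,0,0,0.2024,1],[0.54,-0.46,-0.12,0,0,0.2024,1],[0.61,-0.52,-0.12,0,0,0.2024,1],[0.67,-0.57,-0.12,0,0,0.2024,1],[0.706,-0.6,-0.12,0,0,0.2024,1],[0.706,-0.6,-0.12,0,0,0.2024,1]],
  ],
)

```text
clock: 1.65
position: [0.4524, -0.2043, 0.2982]
eef_rot: [[0.964, -0.267, 0.001], [-0.267, -0.964, -0.001], [0.001, 0.001, -1.0]]
contact_force: [1.0, 0.1, 0.0]
finger_gap: 0.0921
grasp_force: 0.0
```

```bash
python3 - <<'E'
from h import *
p=get_image('wrist'); s=get_image('scene');o=get_obs()
print(o['clock'],o['position'],np.array(o['eef_rot']).round(3),o['joints'])
cv2.imwrite('pics/w1.png',np.hstack([p['frame'],s['frame']])[:, :][::1] if 0 else cv2.resize(np.hstack([p['frame'],s['frame']]),(800,300)))
for r in outline_of(p,'retainer')[:3]: print(r['confidence'],r['location'],ray(p,*r['location'],.0065))
E
```

```text
1.75 [ 0.45553084 -0.19814033  0.29873708] [[ 0.967 -0.255  0.003]
 [-0.255 -0.967  0.002]
 [ 0.003 -0.003 -1.   ]] [ 0.89655679  0.17245888 -0.60022136  1.85051614  0.10330003  1.14772285
 -1.56776359]
0.57 [264.6, 183.2] [ 0.44925921 -0.18577582  0.0065    ]
```

View pics/w1.png

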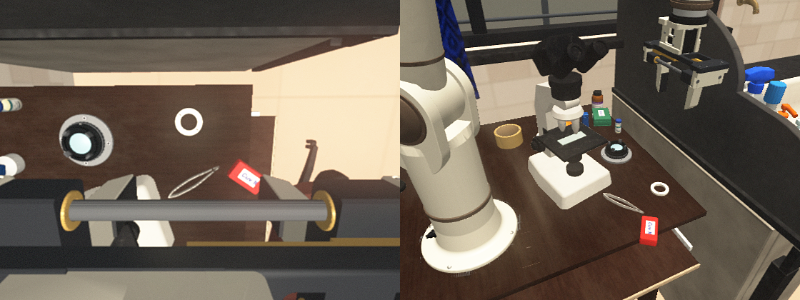

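The left half (wrist view) shows the ring at about (264,170) and the mount at about (122,196) in full-image pixels. The right half shows the gripper clear of the wall and microscope.

```bash
python3 - <<'E'
from h import *
p=get_image('wrist');o=get_obs();print(o['position'],np.array(o['qvel']).round(3))
f=p['frame']; 
m=(f.min(2)>150).astype('uint8'); m[:, :230]=0;m[:,300:]=0;m[:140]=0;m[200:]=0
c=max(cv2.findContours(m,0,1)[0],key=cv2.contourArea);e=cv2.fitEllipse(c);print(e,ray(p,*e[0],.0065))
for q in(-1,1):print(ray(p,e[0][0]+q*e[1][1]/2,e[0][1],.0065))
for r in outline_of(p,'lens_mount')[:2]:print(r['confidence'],r['location'])
cv2.imwrite('pics/mount1.png',cv2.resize(f[145:250,70:180],None,fx=5.5,fy=5.5,interpolation=cv2.INTER_CUBIC))
print('mount ray',ray(p,122,196,.008), proj(p,(.4855,.0135,.008)))
E
```

```text
[ 0.45240651 -0.20486503  0.29803195] [0.039 0.006 0.052 0.002 0.011 0.    0.006]
((266.0266418457031, 170.6873016357422), (37.8226318359375, 38.25975036621094), 117.26811981201172) [ 0.46689072 -0.18984904  0.0065    ]
[ 0.47371399 -0.16439803  0.0065    ]
[ 0.46006866 -0.21529554  0.0065    ]
0.72 [93.8, 184.5]
0.59 [136.4, 187.2]
mount ray [0.48515237 0.01478749 0.008     ] [122.75991064 195.53371458]
```

View pics/mount1.png

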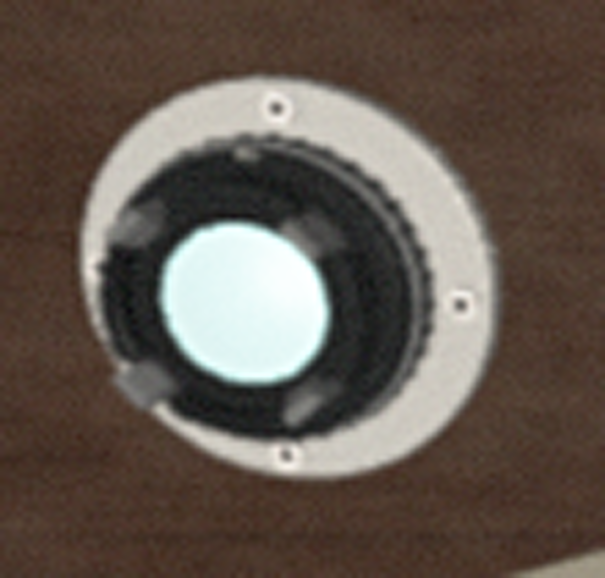

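The crop shows the mount with four grey hooks at crop (138,222), (315,235), (145,385), (310,400) and flange screws at (276,107), (460,303), (286,455).

```bash
python3 - <<'E'
from h import *
p=get_image('wrist');o=get_obs();print(o['position'],np.array(o['qvel']).round(3))
P=lambda u,v,z:ray(p,70+u/5.5,145+v/5.5,z)
B=[P(276,107,.008),P(460,303,.008),P(286,455,.008)]
c=(B[0]+B[2])/2;print('bolts c',c, [np.degrees(np.arctan2(*(b-c)[1::-1])) for b in B],[np.linalg.norm(b-c) for b in B])
for z in(.036,.040,.044):
    H=[P(*h,z) for h in((138,222),(315,235),(310,400),(145,385))]; c=sum(H)/4
    print(z,c.round(4),[np.degrees(np.arctan2(*(b-c)[1::-1])).round(1) for b in H],[np.linalg.norm(b-c).round(4) for b in H])
# flange ellipse
m=(cv2.inRange(p['frame'],(110,110,110),(255,255,255)))
print('flange disc ctr', P(290,278,.008))
print(go((.4669,-.1898,.05),-.26))
E
```

```text
[ 0.4511749  -0.20739271  0.29766153] [ 0.018  0.003  0.011  0.    -0.004 -0.001 -0.003]
bolts c [0.48333126 0.01113024 0.008     ] [np.float64(-21.335620110936024), np.float64(-111.17547964046541), np.float64(158.664379889064)] [np.float64(0.04562006941274643), np.float64(0.04534420876736561), np.float64(0.04562006941274649)]
0.036 [0.4833 0.0109 0.036 ] [np.float64(24.2), np.float64(-66.9), np.float64(-157.8), np.float64(113.7)] [np.float64(0.0282), np.float64(0.0299), np.float64(0.0279), np.float64(0.029)]
0.04 [0.4836 0.0086 0.04  ] [np.float64(24.2), np.float64(-66.9), np.float64(-157.8), np.float64(113.7)] [np.float64(0.028), np.float64(0.0296), np.float64(0.0276), np.float64(0.0287)]
0.044 [0.484  0.0063 0.044 ] [np.float64(24.2), np.float64(-66.9), np.float64(-157.8), np.float64(113.7)] [np.float64(0.0277), np.float64(0.0293), np.float64(0.0274), np.float64(0.0284)]
flange disc ctr [0.48460459 0.00816275 0.008     ]
[array([ 10.5, -21.4, 247.6]), array([ 0.001,  0.   , -0.012])]
```

Converted, 200 mm / 500 = 0.4, 180 mm / 500 = 0.36, 0.1 rad / 3.1416 = 0.0318.

Emit:
send_rows(
  targets=[
    [[0.021,-0.042,0.08,0,0,0.0318,1],[0.021,-0.042,0.16,0,0,0.0318,1],[0.021,-0.042,0.24,0,0,0.0318,1],[0.021,-0.042,0.3,0,0,0.0318,1],[0.021,-0.042,0.36,0,0,0.0318,1],[0.021,-0.042,0.4,0,0,0.0318,1],[0.021,-0.042,0.4,0,0,0.0318,1],[0.021,-0.042,0.4,0,0,0.0318,1],[0.021,-0.042,0.4,0,0,0.0318,1],[0.021,-0.042,0.4,0,0,0.0318,1]],
  ],
)

```text
clock: 2.78
position: [0.4687, -0.1898, 0.0994]
eef_rot: [[0.932, -0.363, 0.003], [-0.363, -0.932, -0.002], [0.003, 0.0, -1.0]]
contact_force: [0.7, -0.9, 0.8]
finger_gap: 0.0921
grasp_force: 0.0
```

```bash
python3 - <<'E'
from h import *
for i in range(4):
    p=get_image('wrist');o=get_obs();print(o['clock'],o['position'],np.array(o['qvel']).round(3))
f=p['frame'];cv2.imwrite('pics/w2.png',f)
for r in outline_of(p,'retainer')[:3]: print(r['confidence'],r['location'],ray(p,*r['location'],.0065))
m=(f.min(2)>150).astype('uint8')
u,v=proj(p,(.4669,-.1898,.0065));print(u,v)
for c in cv2.findContours(m,0,1)[0]:
    if cv2.contourArea(c)>300:
        e=cv2.fitEllipse(c);print(e,ray(p,*e[0],.0065))
print(go((.4669,-.1898,.0125),-.373))
E
```

```text
2.8333 [ 0.46873597 -0.18970162  0.09947089] [-0.004 -0.002  0.     0.005  0.003 -0.004 -0.003]
2.8833 [ 0.46859015 -0.1895443   0.09934064] [-0.004  0.003  0.001  0.006  0.003 -0.003 -0.   ]
2.9333 [ 0.46842638 -0.18930956  0.09914292] [-0.004  0.006 -0.001  0.007  0.002 -0.004 -0.002]
2.9833 [ 0.46823002 -0.18919708  0.09890006] [-0.004  0.007  0.002  0.005  0.002 -0.002 -0.001]
0.63 [266.3, 235.0] [ 0.45887684 -0.17671815  0.0065    ]
278.01007302819056 220.26604378804558
((35.2386589050293, 239.39334106445312), (20.836566925048828, 86.19313049316406), 93.9313735961914) [ 0.52218052 -0.00363126  0.0065    ]
((278.2194519042969, 219.45501708984375), (63.754390716552734, 66.32596588134766), 86.85504913330078) [ 0.46745917 -0.1901926   0.0065    ]
((-639.7744140625, 620.233154296875), (493.1183166503906, 2535.883056640625), 67.946533203125) [0.39836053 1.02186668 0.0065    ]
[array([-1. ,  1.1, 86.2]), array([ 0.   , -0.002,  0.003])]
```

Converted, 84 mm / 500 = 0.168, 83 mm / 500 = 0.166.

Emit:
send_rows(
  targets=[
    [[-0.001,0.001,0.06,0,0,0,1],[-0.001,0.001,0.11,0,0,0,1],[-0.001,0.001,0.144,0,0,0,1],[-0.001,0.001,0.16,0,0,0,1],[-0.001,0.001,0.166,0,0,0,1],[-0.001,0.001,0.168,0,0,0,1],[-0.001,0.001,0.168,0,0,0,1],[-0.001,0.001,0.168,0,0,0,1]],
  ],
)

```text
clock: 3.7
position: [0.4678, -0.1892, 0.0148]
eef_rot: [[0.932, -0.362, 0.002], [-0.362, -0.932, -0.001], [0.002, 0.0, -1.0]]
contact_force: [0.3, 1.0, -0.1]
finger_gap: 0.0917
grasp_force: 0.0
```

```bash
python3 - <<'E'
from h import *
o=get_obs();print(o['clock'],o['position'],o['contact_force'])
print(go((.4671,-.1899,.0130),-.373))
E
```

```text
3.7 [ 0.46783339 -0.1892495   0.01477555] [ 0.33671034  1.02484869 -0.10110393]
[array([-0.5,  0.9,  1.8]), array([ 0.   , -0.002,  0.003])]
```

Emit:
send_rows(
  targets=[
    [[-0.001,0.001,0.0036,0,0,0,1],[-0.001,0.001,0.0036,0,0,0,0.3],[-0.001,0.001,0.0036,0,0,0,-0.2],[-0.001,0.001,0.0036,0,0,0,-0.2],[-0.001,0.001,0.0036,0,0,0,-0.2],[-0.001,0.001,0.0036,0,0,0,-0.2],[-0.001,0.001,0.0036,0,0,0,-0.2],[-0.001,0.001,0.0036,0,0,0,-0.2]],
  ],
)

```text
clock: 4.37
position: [0.4662, -0.1892, 0.0119]
eef_rot: [[0.932, -0.362, -0.0], [-0.362, -0.932, 0.0], [-0.0, -0.0, -1.0]]
contact_force: [-1.2, 0.0, 0.4]
finger_gap: 0.0504
grasp_force: 30.0
```

Converted, -150 mm / 500 = -0.3, -120 mm / 500 = -0.24.

Emit:
send_rows(
  targets=[
    [[0,0,-0.08,0,0,0,-0.2],[0,0,-0.16,0,0,0,-0.2],[0,0,-0.24,0,0,0,-0.2],[-0.02,-0.06,-0.3,0,0,0,-0.2],[-0.04,-0.12,-0.3,0,0,0,-0.2],[-0.07,-0.18,-0.3,0,0,0,-0.2],[-0.07,-0.22,-0.3,0,0,0,-0.2],[-0.07,-0.22,-0.3,0,0,0,-0.2],[-0.07,-0.22,-0.3,0,0,0,-0.2],[-0.07,-0.22,-0.3,0,0,0,-0.2],[-0.07,-0.22,-0.3,0,0,0,-0.2],[-0.07,-0.22,-0.3,0,0,0,-0.2]],
  ],
)

```text
clock: 5.37
position: [0.473, -0.0754, 0.1616]
eef_rot: [[0.931, -0.364, -0.001], [-0.364, -0.931, -0.0], [-0.001, 0.0, -1.0]]
contact_force: [-0.6, 0.1, -0.3]
finger_gap: 0.0509
grasp_force: 30.0
```

```bash
python3 - <<'E'
from h import *
p=get_image('wrist');o=get_obs();print(o['clock'],o['position'],np.array(o['eef_rot']).round(3),np.array(o['qvel']).round(3),o['finger_gap'])
np.savez('w3.npz',f=p['frame'],K=p['camera_matrix'],R=p['R'],t=p['t'])
f=p['frame'];u,v=proj(p,(.4833,.011,.02));print(u,v)
x,y=int(u)-55,int(v)-55
a=cv2.resize(f,(560,420));b=cv2.resize(f[max(y,0):y+110,max(x,0):x+110],None,fx=5.4,fy=5.4,interpolation=cv2.INTER_CUBIC)
print(x,y)
cv2.imwrite('pics/w3.png',np.hstack([cv2.resize(a[:,:],(280,210)).copy() if 0 else np.vstack([cv2.resize(a,(206,154)),np.zeros((b.shape[0]-154,206,3),np.uint8)]),b]))
E
```

```text
5.4167 [ 0.47306494 -0.07522076  0.16163386] [[ 0.932 -0.364 -0.001]
 [-0.364 -0.932 -0.   ]
 [-0.001  0.    -1.   ]] [-0.003 -0.001 -0.004  0.001 -0.001 -0.001 -0.001] 0.05076388574886645
188.09041058873257 225.67756819358888
133 170
```

View pics/w3.png

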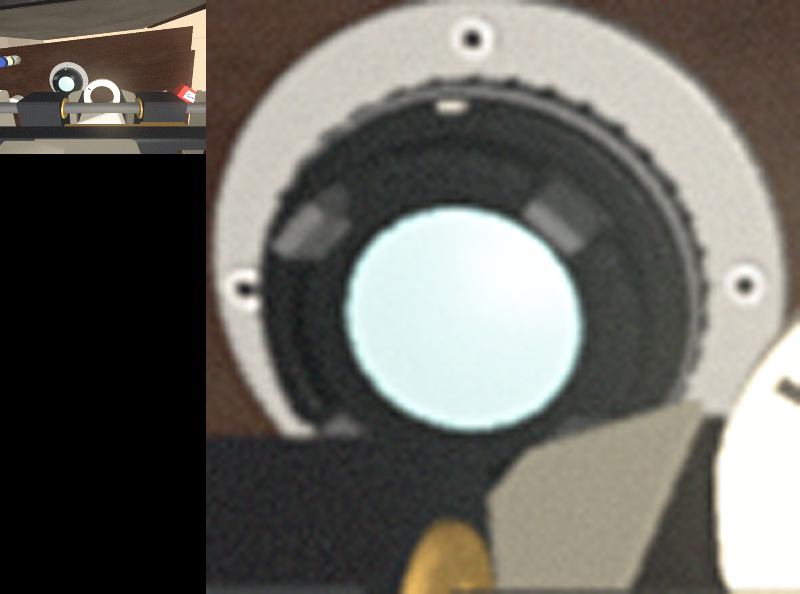

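The view shows flange screws at crop (472,39), (245,289), (745,286), the upper two hooks at (312,228) and (565,220), and the held white ring at lower right.

```bash
python3 - <<'E'
from h import *
d=np.load('w3.npz');p=dict(camera_matrix=d['K'],R=d['R'],t=d['t']);f=d['f']
P=lambda u,v,z:ray(p,133+(u-206)/5.4,170+v/5.4,z)
T,L,Rr=P(472,39,.008),P(245,289,.008),P(745,286,.008)
c=(L+Rr)/2;print('bolts c',c,np.linalg.norm(L-Rr),np.linalg.norm(T-c),np.degrees(np.arctan2(*(Rr-L)[1::-1])),np.degrees(np.arctan2(*(T-c)[1::-1])))
# circle via 3 flange bolts radius 45.5
A=np.array([[2*q[0],2*q[1],1] for q in(T,L,Rr)]);s=np.linalg.solve(A,[q[0]**2+q[1]**2 for q in(T,L,Rr)]);print('circ',s[:2])
h=[P(312,228,.041),P(565,220,.041)];print('hooks',h,np.degrees(np.arctan2(*(h[1]-h[0])[1::-1])))
# held ring outer edge: first white->bg pixels, upper arc
z=.1616-.0119+.007
pts=[]
m=f.min(2)>150
for ang in np.linspace(-np.pi*.9,-.1*np.pi,60):
    for r in np.arange(80,20,-.25):
        u,v=277+r*np.cos(ang),263+r*np.sin(ang)
        if 0<=int(v)<420 and m[int(v),int(u)]: pts.append((u,v));break
pts=np.array(pts);print(pts[::8].round())
W=np.array([ray(p,*q,z) for q in pts])
for it in range(4):
    A=np.c_[2*W[:,:2],np.ones(len(W))];s=np.linalg.lstsq(A,(W[:,:2]**2).sum(1),rcond=None)[0];r=np.sqrt(s[2]+s[0]**2+s[1]**2)
    e=np.abs(np.hypot(*(W[:,:2]-s[:2]).T)-r);W=W[e<max(np.median(e)*2.5,3e-4)]
print('ring',s[:2],r,len(W))
E
```

```text
bolts c [0.48380782 0.01604632 0.008     ] 0.09140682966820628 0.045725867423458216 -110.98550999926736 -20.668639466045523
circ [0.48382878 0.01603828]
hooks [array([0.50974045, 0.02619701, 0.041     ]), array([ 0.49612052, -0.01232158,  0.041     ])] -109.47326988800543
[[201. 238.]
 [226. 224.]
 [251. 223.]
 [266. 218.]
 [282. 215.]
 [298. 219.]
 [312. 228.]
 [322. 242.]]
ring [ 0.47253589 -0.07227142] 0.03004278389192766 31
```

```bash
python3 - <<'E'
from h import *
d=np.load('w3.npz');p=dict(camera_matrix=d['K'],R=d['R'],t=d['t']);f=d['f']
print(f[215:300:6,277].min(1), proj(p,(.4733,-.0757,.1567)))
cv2.imwrite('pics/w4.png',cv2.resize(f[195:305,190:345],None,fx=5,fy=5,interpolation=cv2.INTER_CUBIC))
E
```

```text
[151 254 254 255  83  83  79  81  82  79  73  97 117 140 147] [277.16119005 266.28665417]
```

View pics/w4.png

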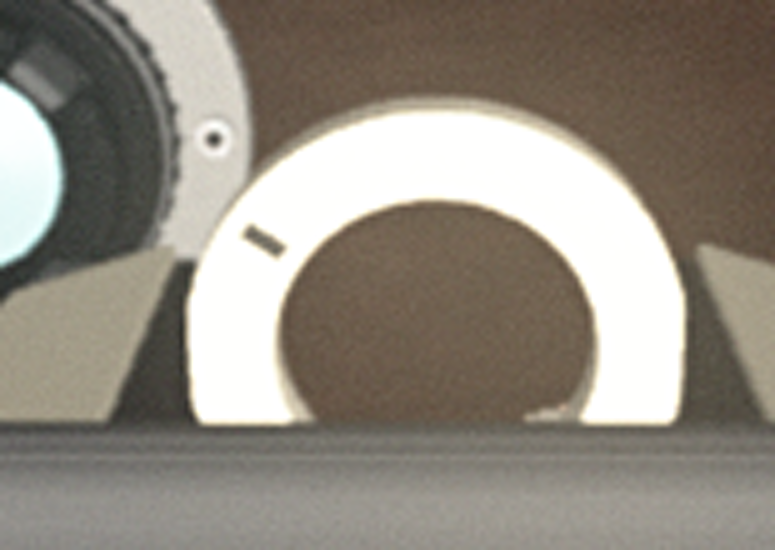

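The held ring is centred about (437,345) in the crop, with clean outer and inner edges and pads on both sides.

```bash
cat > ringfit.py <<'E'
from h import *
from scipy.optimize import least_squares
def ringfit(p,f,X0,vmax,thr=235):
    m=((f.min(2)>thr)*255).astype('uint8'); u0,v0=proj(p,X0); O=[];I=[]
    g=cv2.GaussianBlur(f.min(2).astype(np.float32),(0,0),.7)
    for a in np.radians(np.arange(-172,-7,3)):
        r=np.arange(15,80,.2); u,v=u0+r*np.cos(a),v0+r*np.sin(a)
        s=cv2.remap(g,u.astype(np.float32),v.astype(np.float32),1).ravel()
        w=np.where(s>thr-25)[0]
        if len(w)==0: continue
        i=w[0]; k=i+np.argmax(s[i+10:]<thr-25)+10
        if v[k]<vmax: O.append((u[k],v[k]))
        if i>0 and v[i]<vmax: I.append((u[i],v[i]))
    O,I=np.array(O),np.array(I)
    def res(x,z):
        o=[]
        for q,R in((O,.026),(I,.017)):
            W=np.array([ray(p,*c,z) for c in q]); o.append(np.hypot(W[:,0]-x[0],W[:,1]-x[1])-R)
        return np.concatenate(o)
    s=least_squares(lambda x:res(x,x[2]),X0,loss='soft_l1',f_scale=5e-4)
    s2=least_squares(lambda x:res(x,X0[2]),X0[:2],loss='soft_l1',f_scale=5e-4)
    return s.x,np.median(np.abs(res(s.x,s.x[2]))),s2.x,len(O),len(I)
E
python3 - <<'E'
from ringfit import *
d=np.load('w3.npz');p=dict(camera_matrix=d['K'],R=d['R'],t=d['t']);f=d['f']
print(ringfit(p,f,np.array([.4735,-.0755,.1567]),276))
print('cam',-d['R'].T@d['t'],d['R'].round(3))
E
```

```text
(array([ 0.47351813, -0.07562788,  0.15490155]), np.float64(7.876275336547028e-05), array([ 0.47400325, -0.07582122]), 55, 55)
cam [ 0.53956337 -0.10140224  0.30795226] [[-0.364 -0.931 -0.   ]
 [-0.897  0.351  0.269]
 [-0.25   0.098 -0.963]]
```

Converted, -89 mm / 500 = -0.178, -80 mm / 500 = -0.16.

Emit:
send_rows(
  targets=[
    [[-0.016,-0.06,0,0,0,0,-0.2],[-0.032,-0.11,0,0,0,0,-0.2],[-0.044,-0.16,0.02,0,0,0,-0.2],[-0.048,-0.178,0.06,0,0,0,-0.2],[-0.048,-0.178,0.11,0,0,0,-0.2],[-0.048,-0.178,0.144,0,0,0,-0.2],[-0.048,-0.178,0.152,0,0,0,-0.2],[-0.048,-0.178,0.152,0,0,0,-0.2],[-0.048,-0.178,0.152,0,0,0,-0.2],[-0.048,-0.178,0.152,0,0,0,-0.2]],
  ],
)

```text
clock: 6.25
position: [0.4842, 0.0173, 0.087]
eef_rot: [[0.932, -0.363, 0.002], [-0.363, -0.932, -0.0], [0.002, -0.001, -1.0]]
contact_force: [0.3, 0.3, -0.2]
finger_gap: 0.0509
grasp_force: 30.0
```

```bash
python3 - <<'E'
from ringfit import *
p=get_image('wrist');o=get_obs();print(o['clock'],o['position'],o['contact_force'],np.array(o['qvel']).round(3),o['finger_gap'])
f=p['frame'];np.savez('w5.npz',f=f,K=p['camera_matrix'],R=p['R'],t=p['t'])
X=np.array(o['position'])+[.0007,-.0005,-.005]
print(ringfit(p,f,X,276))
cv2.imwrite('pics/w5.png',cv2.resize(f[165:305,165:365],None,fx=4,fy=4,interpolation=cv2.INTER_CUBIC))
E
```

```text
6.3 [0.48431468 0.0173244  0.08708048] [-0.46832638  0.24490232 -0.2223004 ] [ 0.    -0.004 -0.001  0.001  0.002 -0.002 -0.001] 0.05060598117264874
(array([0.48640135, 0.0162864 , 0.07154903]), np.float64(0.001240214857867749), array([0.48680084, 0.01597659]), 55, 20)
```

View pics/w5.png

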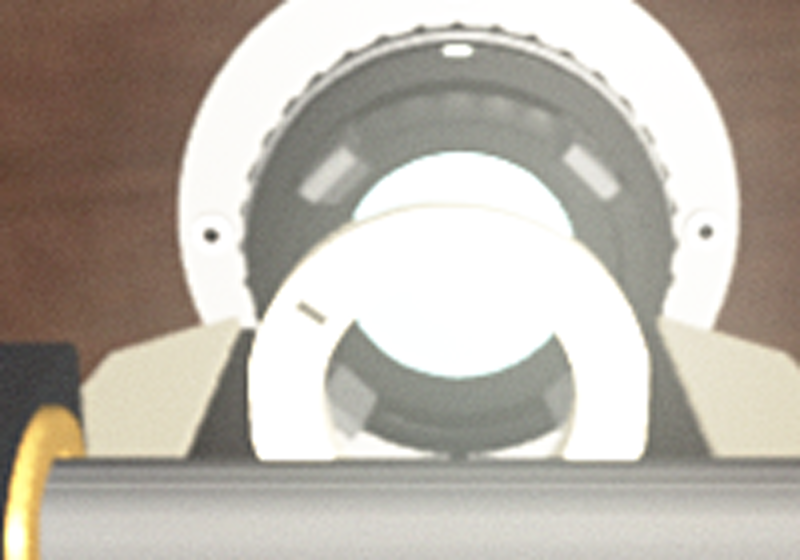

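The picture shows the ring above the mount, flange screws at crop (211,236) and (706,231), upper hooks at (330,173) and (592,172), lower hooks seen through the ring.

```bash
python3 - <<'E'
from h import *
d=np.load('w5.npz');p=dict(camera_matrix=d['K'],R=d['R'],t=d['t']);f=d['f']
P=lambda u,v,z:ray(p,165+u/4,165+v/4,z)
a,b=P(211,236,.008),P(706,231,.008);print('bolts',(a+b)/2,np.linalg.norm(a-b),np.degrees(np.arctan2(*(b-a)[1::-1])))
cam=-d['R'].T@d['t'];print(cam)
# flange outer edge, fit circle R=52 at z=.008 (upper arc)
g=cv2.GaussianBlur(f.min(2).astype(np.float32),(0,0),.7);c0=(165+459/4,165+236/4);W=[]
for t in np.radians(np.r_[-178:-2:3]):
    r=np.arange(95,52,-.2);u,v=c0[0]+r*np.cos(t),c0[1]+r*np.sin(t)
    s=cv2.remap(g,u.astype(np.float32),v.astype(np.float32),1).ravel();w=np.where(s>150)[0]
    if len(w) and w[0]>0:W.append(ray(p,u[w[0]],v[w[0]],.008)[:2])
W=np.array(W)
from scipy.optimize import least_squares
s=least_squares(lambda x:np.hypot(*(W-x[:2]).T)-x[2],[.484,.016,.052],loss='soft_l1',f_scale=5e-4);print('flange',s.x,len(W))
# left/right outer ring tangents
o=get_obs();R=np.array(o['eef_rot'])
rc=np.array(o['position'])+R@[.0008,.0002,.0119-.007];print('ring pred',rc,'px crop',(proj(p,rc)-165)*4)
th=np.radians(np.arange(0,360,30));Q=np.array([proj(p,rc+.026*np.array([np.cos(t),np.sin(t),0])) for t in np.radians(range(0,360,2))]);Q=(Q-165)*4;print('outer u range',Q[:,0].min(),Q[:,0].max(),'vmin',Q[:,1].min())
M=(a+b)/2
print('shift tool mm',R.T@np.r_[(M-rc)[:2],0]*1000, 'flange', R.T@np.r_[s.x[:2]-rc[:2],0]*1000)
E
```

```text
bolts [0.48385998 0.01533484 0.008     ] 0.09170904881198196 -110.63645343691947
[ 0.55039698 -0.00861424  0.23346989]
flange [0.48535249 0.01494081 0.05194381] 59
ring pred [0.48499875 0.01684719 0.08218208] px crop [448.38104335 401.7517947 ]
outer u range 246.8116739324496 650.0244126814646 vmin 208.3863780866077
shift tool mm [-0.5130102   1.8223027  -0.00231302] flange [1.02080591e+00 1.64844058e+00 1.10109912e-03]
```

Converted, 25 mm / 500 = 0.05, 1.7 mm / 500 = 0.0034.

Emit:
send_rows(
  targets=[
    [[0,0.0034,0.016,0,0,0,-0.2],[0,0.0034,0.032,0,0,0,-0.2],[0,0.0034,0.044,0,0,0,-0.2],[0,0.0034,0.05,0,0,0,-0.2],[0,0.0034,0.05,0,0,0,-0.2],[0,0.0034,0.05,0,0,0,-0.2],[0,0.0034,0.05,0,0,0,-0.2]],
  ],
)

```text
clock: 6.88
position: [0.4827, 0.0162, 0.0609]
eef_rot: [[0.932, -0.361, 0.0], [-0.361, -0.932, 0.0], [0.0, -0.0, -1.0]]
contact_force: [-0.0, -0.9, -0.2]
finger_gap: 0.051
grasp_force: 30.0
```

```bash
python3 - <<'E'
from h import *
p=get_image('wrist');o=get_obs();print(o['clock'],o['position'],o['contact_force'])
f=p['frame'];cv2.imwrite('pics/w6.png',cv2.resize(f[165:305,165:365],None,fx=4,fy=4,interpolation=cv2.INTER_CUBIC))
np.savez('w6.npz',f=f,K=p['camera_matrix'],R=p['R'],t=p['t'])
E
```

```text
6.9333 [0.48283629 0.01620491 0.06107282] [-0.4374061  -0.35034077 -1.08224029]
```

View pics/w6.png

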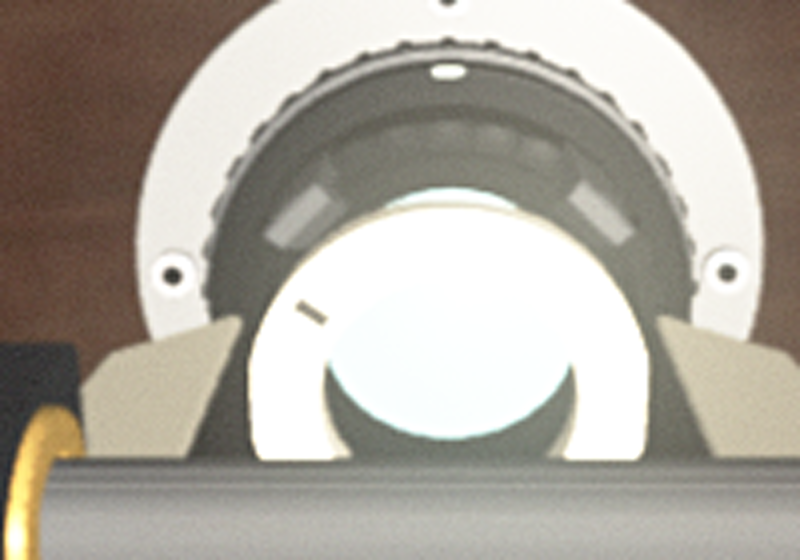

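The ring's centre column is 449, matching the screws' midpoint (172,275)/(727,273) = 449.5, so it is aligned sideways. Now the other axis.

```bash
python3 - <<'E'
from h import *
from scipy.optimize import least_squares
d=np.load('w6.npz');p=dict(camera_matrix=d['K'],R=d['R'],t=d['t'])
P=lambda u,v,z:ray(p,165+u/4,165+v/4,z)
a,b,t=P(172,275,.008),P(727,273,.008),P(447,3,.008)
s=least_squares(lambda x:[np.hypot(*(q[:2]-x))-.0455 for q in(a,b,t)],[.484,.015]).x
M=(a+b)/2;o=get_obs();R=np.array(o['eef_rot']);T=np.array(o['position'])
print('bolts',M[:2],s,np.linalg.norm(a-b),np.linalg.norm(t-M))
for u,v in((449,205),):   # front edge of ring's top face
    q=P(u,v,T[2]-.0119+.007);print('ring front->centre tool', R.T@(q-T)*1000-[26,0,0])
for n,c in(('mid',M[:2]),('circ',s)): print(n,R.T@np.r_[c-T[:2],0]*1000)
E
```

```text
bolts [0.48391084 0.01540254] [0.48316494 0.01568834] 0.09176619716497467 0.04468764858767541
ring front->centre tool [1.19491026 0.2538197  4.90855218]
mid [1.29196285e+00 3.59590777e-01 3.29665041e-04]
circ [4.93182790e-01 3.62801726e-01 7.61264058e-05]
```

Converted, 4 mm / 500 = 0.008, 3 mm / 500 = 0.006.

Emit:
send_rows(
  targets=[
    [[0,0,0.002,0,0,0,-0.2],[0,0,0.004,0,0,0,-0.2],[0,0,0.006,0,0,0,-0.2],[0,0,0.008,0,0,0,-0.2],[0,0,0.008,0,0,0,-0.2]],
  ],
)

```text
clock: 7.35
position: [0.4826, 0.016, 0.0568]
eef_rot: [[0.932, -0.362, -0.0], [-0.362, -0.932, -0.0], [-0.0, 0.0, -1.0]]
contact_force: [0.2, 0.3, -0.4]
finger_gap: 0.0509
grasp_force: 30.0
```

Converted, 1.5 mm / 500 = 0.003, 0.7 mm / 500 = 0.0014.

Emit:
send_rows(
  targets=[
    [[0,0,0.0014,0,0,0,-0.2],[0,0,0.003,0,0,0,-0.2],[0,0,0.003,0,0,0,-0.2]],
  ],
)

```text
clock: 7.6
position: [0.4829, 0.016, 0.0555]
eef_rot: [[0.932, -0.362, 0.001], [-0.362, -0.932, -0.0], [0.001, -0.0, -1.0]]
contact_force: [0.7, -0.9, -0.3]
finger_gap: 0.0509
grasp_force: 30.0
```

Converted, 1 mm / 500 = 0.002, 0.5 mm / 500 = 0.001.

Emit:
send_rows(
  targets=[
    [[0,0,0.001,0,0,0,-0.2],[0,0,0.002,0,0,0,-0.2],[0,0,0.002,0,0,0,-0.2]],
  ],
)

```text
clock: 7.85
position: [0.483, 0.016, 0.0546]
eef_rot: [[0.932, -0.362, 0.001], [-0.362, -0.932, -0.0], [0.001, -0.0, -1.0]]
contact_force: [2.1, 0.2, 1.1]
finger_gap: 0.0509
grasp_force: 30.0
```

Converted, 0.5 mm / 500 = 0.001.

Emit:
send_rows(
  targets=[
    [[0,0,0.001,0,0,0,-0.2],[0,0,0.001,0,0,0,-0.2],[0,0,0.001,0,0,0,-0.2]],
  ],
)

```text
clock: 8.1
position: [0.483, 0.0161, 0.0541]
eef_rot: [[0.932, -0.362, 0.001], [-0.362, -0.932, 0.0], [0.001, -0.0, -1.0]]
contact_force: [1.6, -0.1, 2.8]
finger_gap: 0.0506
grasp_force: 30.0
```

Converted, 0.5 mm / 500 = 0.001.

Emit:
send_rows(
  targets=[
    [[0,0,0.001,0,0,0,-0.2],[0,0,0.001,0,0,0,-0.2],[0,0,0.001,0,0,0,-0.2]],
  ],
)

```text
clock: 8.35
position: [0.4829, 0.0161, 0.0536]
eef_rot: [[0.932, -0.362, 0.001], [-0.362, -0.932, 0.0], [0.001, -0.0, -1.0]]
contact_force: [2.3, -1.3, 3.2]
finger_gap: 0.0505
grasp_force: 30.0
```

Converted, 0.5 mm / 500 = 0.001.

Emit:
send_rows(
  targets=[
    [[0.001,0,0,0,0,0,-0.2],[0.001,0,0,0,0,0,0.3],[0.001,0,0,0,0,0,0.3],[0.001,0,0,0,0,0,0.5],[0.001,0,0,0,0,0,0.5],[0.001,0,0,0,0,0,0.6],[0.001,0,0,0,0,0,0.6]],
  ],
)

```text
clock: 8.93
position: [0.4828, 0.0159, 0.0533]
eef_rot: [[0.932, -0.362, -0.001], [-0.362, -0.932, 0.0], [-0.0, 0.0, -1.0]]
contact_force: [0.2, 0.2, 0.5]
finger_gap: 0.0729
grasp_force: 0.0
```

Converted, -100 mm / 500 = -0.2, -80 mm / 500 = -0.16.

Emit:
send_rows(
  targets=[
    [[0,0,-0.012,0,0,0,0.6],[0,0,-0.03,0,0,0,0.6],[0,0,-0.07,0,0,0,0.6],[0,0,-0.12,0,0,0,0.6],[0,0,-0.16,0,0,0,0.6],[-0.04,0,-0.2,0,0,0,0.6],[-0.06,0,-0.2,0,0,0,0.6],[-0.06,0,-0.2,0,0,0,0.6],[-0.06,0,-0.2,0,0,0,0.6]],
  ],
)

```text
clock: 9.68
position: [0.4549, 0.0264, 0.1536]
eef_rot: [[0.932, -0.361, 0.001], [-0.361, -0.932, -0.001], [0.001, 0.001, -1.0]]
contact_force: [-0.2, -0.5, 0.3]
finger_gap: 0.0735
grasp_force: 0.0
```

```bash
python3 - <<'E'
from h import *
p=get_image('wrist');o=get_obs();print(o['clock'],o['position'],o['contact_force'],np.array(o['qvel']).round(3))
f=p['frame'];np.savez('w7.npz',f=f,K=p['camera_matrix'],R=p['R'],t=p['t'])
u,v=proj(p,(.4839,.0155,.045));print(u,v)
x,y=int(u)-70,int(v)-70
cv2.imwrite('pics/w7.png',np.hstack([cv2.resize(f,(320,240)),np.zeros((240,480,3),np.uint8)]) if 0 else cv2.resize(f[max(y,0):y+120,x:x+160],None,fx=5,fy=5,interpolation=cv2.INTER_CUBIC));print(x,y)
for z in(.07,.09):
  for X in((.478,.172,z),(.478,.17,z)):print(proj(p,X))
E
```

```text
9.7333 [0.45508039 0.02624851 0.15324827] [ 0.45528798 -0.14486574 -0.26617557] [-0.004  0.023  0.012 -0.011  0.    -0.001 -0.   ]
276.30001891907125 175.87512168596427
206 105
[ 92.29695113 259.87265366]
[ 94.54165979 259.01722721]
[ 76.82906869 271.26025436]
[ 79.24918489 270.34261097]
```

View pics/w7.png

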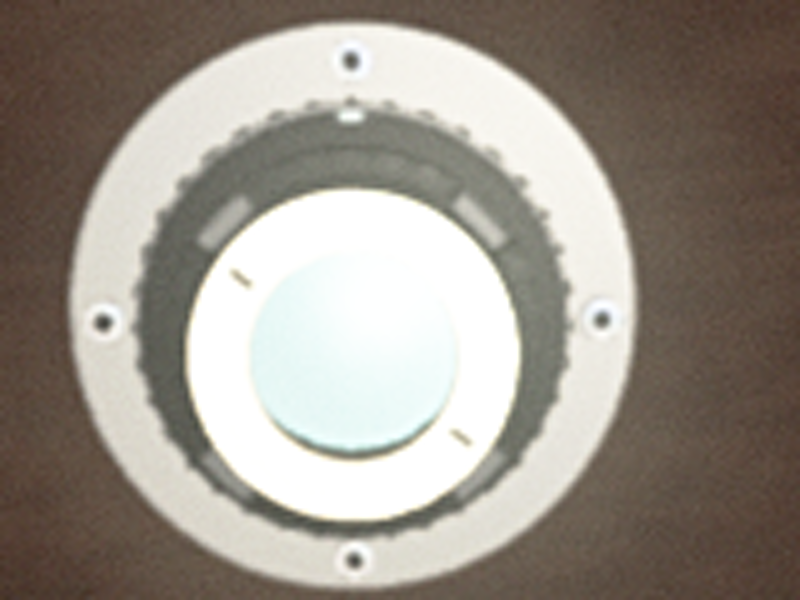

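The ring lies loose and central on the four hooks, its centre at crop (353,355). The screws are at (350,60), (104,321), (602,319), (354,561).

Converted, -145 mm / 500 = -0.29, -120 mm / 500 = -0.24.

Emit:
send_rows(
  targets=[
    [[0,0,-0.06,0,0,0,0.6],[-0.02,-0.06,-0.12,0,0,0,0.6],[-0.05,-0.12,-0.16,0,0,0,0.6],[-0.08,-0.18,-0.16,0,0,0,0.6],[-0.1,-0.24,-0.16,0,0,0,0.3],[-0.124,-0.29,-0.16,0,0,0,0.1],[-0.124,-0.29,-0.16,0,0,0,0],[-0.124,-0.29,-0.16,0,0,0,0],[-0.124,-0.29,-0.16,0,0,0,0],[-0.124,-0.29,-0.16,0,0,0,0]],
  ],
)

```text
clock: 10.57
position: [0.45, 0.1828, 0.2327]
eef_rot: [[0.931, -0.364, -0.001], [-0.364, -0.931, -0.001], [-0.001, 0.001, -1.0]]
contact_force: [-0.5, -0.2, 0.3]
finger_gap: 0.0461
grasp_force: 0.0
```

```bash
python3 - <<'E'
from ringfit import *
d=np.load('w7.npz');p=dict(camera_matrix=d['K'],R=d['R'],t=d['t'])
P=lambda u,v,z:ray(p,206+u/5,105+v/5,z)
B=np.array([P(*q,.008) for q in((350,60),(104,321),(602,319),(354,561))]);print('bolts',B.mean(0),np.degrees(np.arctan2(*(B[0]-B[3])[1::-1])),np.degrees(np.arctan2(*(B[2]-B[1])[1::-1])))
for z in(.0485,.0515):
    print('ring',ringfit(p,d['f'],np.array([.4839,.0155,z]),230))
    print([np.linalg.norm(P(186,350,z)-P(520,350,z))])
p=get_image('wrist');o=get_obs();print(o['clock'],o['position'],o['finger_gap'],np.array(o['qvel']).round(3))
f=p['frame'];np.savez('w8.npz',f=f,K=p['camera_matrix'],R=p['R'],t=p['t'])
u,v=proj(p,(.478,.173,.06));print(u,v)
x,y=max(int(u)-80,0),max(int(v)-80,0);print(x,y)
cv2.imwrite('pics/w8.png',cv2.resize(f[y:y+140,x:x+180],None,fx=4.2,fy=4.2,interpolation=cv2.INTER_CUBIC))
E
```

```text
bolts [0.48423913 0.01521648 0.008     ] -20.749593029065437 -110.96330710574583Traceback (most recent call last):
  File "<stdin>", line 6, in <module>
  File "ringfit.py", line 20, in ringfit
    s=least_squares(lambda x:res(x,x[2]),X0,loss='soft_l1',f_scale=5e-4)
    return func(*args, **kwargs)
    vector_fun = VectorFunction(
        fun_wrapped,
    ...<6 lines>...
        workers=workers
    )
    self._update_fun()
    ~~~~~~~~~~~~~~~~^^
    self.f = self.fun_wrapped(xp_copy(self.x))
             ~~~~~~~~~~~~~~~~^^^^^^^^^^^^^^^^^
    return np.atleast_1d(self.fun(x))
                         ~~~~~~~~^^^
    return self.f(x, *self.args, **self.kwargs)
           ~~~~~~^^^^^^^^^^^^^^^^^^^^^^^^^^^^^^
  File "ringfit.py", line 20, in <lambda>
    s=least_squares(lambda x:res(x,x[2]),X0,loss='soft_l1',f_scale=5e-4)
                             ~~~^^^^^^^^
  File "ringfit.py", line 18, in res
    W=np.array([ray(p,*c,z) for c in q]); o.append(np.hypot(W[:,0]-x[0],W[:,1]-x[1])-R)
                                                            ~^^^^^
IndexError: too many indices for array: array is 1-dimensional, but 2 were indexed
```

```bash
cat > pfit.py <<'E'
from h import *
from scipy.optimize import minimize
def pose(p,X0,show=True,z0=.034,z1=.09):
    """silhouette fit of the blue handle: x,y,yaw of upright pusher"""
    h=cv2.cvtColor(p['frame'],cv2.COLOR_BGR2HSV); m=cv2.inRange(h,(98,110,40),(125,255,255))
    n,l,s,c=cv2.connectedComponentsWithStats(m); u,v=proj(p,X0)
    i=min((k for k in range(1,n) if s[k,4]>60),key=lambda k:np.hypot(c[k][0]-u,c[k][1]-v)); m=(l==i)
    if show: print('blob',s[i],c[i],'exp',u,v)
    S=4
    M=cv2.resize(m.astype('uint8'),None,fx=S,fy=S,interpolation=cv2.INTER_LINEAR)
    def cost(q):
        a=q[2]+np.pi/4+np.arange(4)*np.pi/2
        pts=[proj(p,(q[0]+.011*2**.5*np.cos(t),q[1]+.011*2**.5*np.sin(t),z)) for z in(z0,z1) for t in a]
        H=cv2.convexHull(((np.array(pts)+.5)*S-.5).astype(np.float32))
        I=np.zeros_like(M);cv2.fillConvexPoly(I,(H*16).round().astype(np.int32),1,shift=4)
        return 1-(I&M).sum()/max((I|M).sum(),1)
    best=min((minimize(cost,[X0[0],X0[1],y],method='Nelder-Mead',options=dict(initial_simplex=[[X0[0],X0[1],y],[X0[0]+.006,X0[1],y],[X0[0],X0[1]+.006,y],[X0[0],X0[1],y+.25]],maxiter=200)) for y in np.radians([-40,-20,0,20,40])),key=lambda r:r.fun)
    return best.x,best.fun
E
python3 - <<'E'
from pfit import *
d=np.load('w7.npz');p=dict(camera_matrix=d['K'],R=d['R'],t=d['t'])
P=lambda u,v,z:ray(p,206+u/5,105+v/5,z)
for z in(.0487,.052):
    W=np.array([P(*q,z) for q in((186,352),(520,352),(353,188),(353,522))]);print('ring',((W[0]+W[1])/2+(W[2]+W[3])/2)/2,np.linalg.norm(W[0]-W[1]),np.linalg.norm(W[2]-W[3]))
for n in('wrist','top'):
    p=get_image(n);print(n,pose(p,(.478,.173,.06)))
    for r in outline_of(p,'pusher')[:3]:print(r['confidence'],r['location'],ray(p,*r['location'],.05))
    if n=='wrist':np.savez('w8.npz',f=p['frame'],K=p['camera_matrix'],R=p['R'],t=p['t'])
o=get_obs();print(o['clock'],o['position'])
E
```

```text
ring [0.48413496 0.01514866 0.0487    ] 0.05296918177106867 0.053344743287065406
ring [0.4846218  0.01495871 0.052     ] 0.05227377912338499 0.05264441010309897
blob [256 155  25  29 610] [268.66721311 169.05901639] exp 275.5735195263124 166.92204824091147
wrist (array([ 0.4805872 ,  0.17906387, -0.44269421]), np.float64(0.1688199827734711))
0.83 [208.2, 209.1] [0.46111505 0.25697912 0.05      ]
0.6 [271.3, 163.4] [0.48175229 0.1762775  0.05      ]
blob [246 143   9   9  62] [249.77419355 146.82258065] exp 227.15965829724706 188.82908451708587
top (array([ 0.478    ,  0.173    , -0.6981317]), np.float64(1.0))
10.7667 [0.45011898 0.18304803 0.23327854]
```

```bash
python3 - <<'E'
from pfit import *
d=np.load('w8.npz');f=d['f'][140:200:2,240:304:2]
h=cv2.cvtColor(f,cv2.COLOR_BGR2HSV)
for r in h: print(''.join(('#' if v>170 else '+' if v>110 else '.') if 95<H<128 and s>100 else ('o' if v>150 and s<60 else 'b' if 95<H<128 and s>60 else ' ') for H,s,v in r))
E
```

```text
oooooo             
          ooooooooooo           
         ooooooooooooo          
        ooooooooooooooo         
        oooooooooooooooo        
       ooo b    oooooooo        
       ooob.........booo        
      ooob..........boooo       
      ooo++++++++++.+oooo       
      ooo+##########+oooo       
      ooo+##########+oooo       
      ooo+##########+oooo       
       oo+##########boooo       
       oo+##########booo        
         ++######### ooo        
         +#+#+###### oo         
        b++++###+###oo          
        b++++#++###+b           
        .+++++#++##+b           
          b..+++++++
```

```bash
cat > pfit2.py <<'E'
from h import *
from scipy.optimize import minimize
def fit(p,X0,ub=.034):
    """joint label fit: blue handle hull over grey bell cylinder"""
    f=p['frame'];h=cv2.cvtColor(f,cv2.COLOR_BGR2HSV)
    u,v=proj(p,X0);w=60;x0,y0=max(int(u)-w,0),max(int(v)-w,0)
    h=h[y0:y0+2*w,x0:x0+2*w].astype(int);H,s,V=h[...,0],h[...,1],h[...,2]
    B=(H>93)&(H<130)&(s>75);G=(V>130)&(s<65)&~B
    lab=np.where(B,2,np.where(G,1,0)).astype('uint8')
    n,l=cv2.connectedComponents((lab>0).astype('uint8'));k=np.bincount(l[B]).argmax();lab[l!=k]=0
    S=4;L=cv2.resize(lab,None,fx=S,fy=S,interpolation=cv2.INTER_NEAREST)
    c=np.arange(0,2*np.pi,.15)
    def hull(I,P,val):
        q=((np.array([proj(p,X) for X in P])-[x0,y0]+.5)*S-.5).astype(np.float32)
        cv2.fillConvexPoly(I,(cv2.convexHull(q)*16).round().astype(np.int32),val,shift=4)
    def cost(q):
        I=np.zeros_like(L)
        hull(I,[(q[0]+.021*np.cos(t),q[1]+.021*np.sin(t),z) for t in c for z in(0,q[3])],1)
        a=q[2]+np.pi/4+np.arange(4)*np.pi/2
        hull(I,[(q[0]+.01556*np.cos(t),q[1]+.01556*np.sin(t),z) for t in a for z in(.034,.09)],2)
        return (I!=L).sum()/(L>0).sum()
    best=None
    for y in(-.8,-.5,-.3,0,.3,.6):
        s0=np.array([X0[0],X0[1],y,.02]);sx=np.vstack([s0,s0+np.diag([.006,.006,.2,.008])])
        r=minimize(cost,s0,method='Nelder-Mead',options=dict(initial_simplex=sx,maxiter=250))
        if best is None or r.fun<best.fun:best=r
    return best.x,best.fun,(lab==1).sum(),(lab==2).sum()
E
python3 - <<'E'
from pfit2 import *
d=np.load('w8.npz');p=dict(frame=d['f'],camera_matrix=d['K'],R=d['R'],t=d['t'])
print(d['K'][0,0],fit(p,(.480,.176,.04)))
E
```

```text
318.6671730229128 (array([0.47986935, 0.1791645 , 1.13580193, 0.01885512]), np.float64(0.10057773109243698), np.int64(554), np.int64(636))
```

Converted, 95 mm / 500 = 0.19, 90 mm / 500 = 0.18, 0.06 rad / 3.1416 = 0.0191.

Emit:
send_rows(
  targets=[
    [[0.02,-0.006,0.04,0,0,0.0191,0.1],[0.04,-0.012,0.09,0,0,0.0191,0.1],[0.058,-0.0146,0.14,0,0,0.0191,0.1],[0.058,-0.0146,0.18,0,0,0.0191,0.1],[0.058,-0.0146,0.19,0,0,0.0191,0.1],[0.058,-0.0146,0.19,0,0,0.0191,0.1],[0.058,-0.0146,0.19,0,0,0.0191,0.1],[0.058,-0.0146,0.19,0,0,0.0191,0.1]],
  ],
)

```text
clock: 11.43
position: [0.4803, 0.1811, 0.1398]
eef_rot: [[0.909, -0.417, 0.002], [-0.417, -0.909, 0.001], [0.001, -0.002, -1.0]]
contact_force: [-0.0, -0.3, 0.8]
finger_gap: 0.0509
grasp_force: 0.0
```

```bash
python3 - <<'E'
from pfit2 import *
p=get_image('wrist');o=get_obs();print(o['clock'],o['position'],o['finger_gap'],np.array(o['qvel']).round(3))
print(fit(p,(.4799,.1792,.04)))
u,v=map(int,proj(p,(.4799,.1792,.06)));print(u,v)
f=p['frame'][v-75:v+75:3,u-90:u+90:3]
h=cv2.cvtColor(f,cv2.COLOR_BGR2HSV)
for r in h: print(''.join(('#' if V>170 else '+') if 93<H<130 and s>75 else ('o' if V>130 and s<65 else ' ') for H,s,V in r))
E
```

```text
11.4833 [0.48039299 0.18106302 0.1399693 ] 0.05059976980728502 [ 0.002 -0.003  0.004  0.003 -0.001 -0.005  0.002]
(array([0.47984781, 0.179139  , 1.09702788, 0.02131265]), np.float64(0.10184916956353804), np.int64(1087), np.int64(1502))
279 222
                                                            
                                                            
                                                            
                                                            
                                                            
                                                            
                                                            
                                                            
                                                            
                                                            
                                                            
                                                            
                            oooooo                          
                           ooooooooo                        
 
[... 1494 characters left out ...]
                   oooooooooo
oooooooooo                                        oooooooooo
ooooooooo                                         oooooooooo
ooooooooo                                          ooooooooo
ooooooooo                                          ooooooooo
oooooooo                                            oooooooo
                                                            
                                                            
                                                            
                                                            
       oo     o oo o   o o  o  ooooooooo o o o    o       o 
oooooooooooooooooooooooooooooooooooooooooooooooooooooooooooo
```

Converted, 73 mm / 500 = 0.146, 66 mm / 500 = 0.132, 0.025 rad / 3.1416 = 0.008.

Emit:
send_rows(
  targets=[
    [[0.0006,0.004,0.02,0,0,0.008,0.1],[0.0006,0.004,0.06,0,0,0.008,0.1],[0.0006,0.004,0.1,0,0,0.008,0.1],[0.0006,0.004,0.132,0,0,0.008,0.1],[0.0006,0.004,0.146,0,0,0.008,0.1],[0.0006,0.004,0.146,0,0,0.008,0.1],[0.0006,0.004,0.146,0,0,0.008,0.1],[0.0006,0.004,0.146,0,0,0.008,-0.2],[0.0006,0.004,0.146,0,0,0.008,-0.5],[0.0006,0.004,0.146,0,0,0.008,-0.8],[0.0006,0.004,0.146,0,0,0.008,-0.8],[0.0006,0.004,0.146,0,0,0.008,-0.8]],
  ],
)

```text
clock: 12.48
position: [0.4792, 0.1788, 0.0659]
eef_rot: [[0.898, -0.44, 0.001], [-0.44, -0.898, 0.0], [0.001, -0.001, -1.0]]
contact_force: [1.7, 2.3, -2.5]
finger_gap: 0.0216
grasp_force: 21.4
```

Emit:
send_rows(
  targets=[
    [[0,0,0,0,0,0,-0.8],[0,0,0,0,0,0,-0.8],[0,0,0,0,0,0,-0.8]],
  ],
)

```text
clock: 12.73
position: [0.4792, 0.1788, 0.0658]
eef_rot: [[0.898, -0.44, 0.001], [-0.44, -0.898, 0.0], [0.0, -0.0, -1.0]]
contact_force: [-0.1, -0.5, 3.5]
finger_gap: 0.0218
grasp_force: 30.0
```

Converted, 144.7 mm / 500 = 0.2894, -100 mm / 500 = -0.2.

Emit:
send_rows(
  targets=[
    [[0,0,-0.03,0,0,0,-0.8],[0,0,-0.08,0,0,0,-0.8],[0,0,-0.15,0,0,0,-0.8],[0.02,0.04,-0.2,0,0,0,-0.8],[0.05,0.096,-0.2,0,0,0,-0.8],[0.08,0.152,-0.2,0,0,0,-0.8],[0.11,0.21,-0.2,0,0,0,-0.8],[0.136,0.26,-0.2,0,0,0,-0.8],[0.152,0.2894,-0.2,0,0,0,-0.8],[0.152,0.2894,-0.2,0,0,0,-0.8],[0.152,0.2894,-0.2,0,0,0,-0.8],[0.152,0.2894,-0.2,0,0,0,-0.8]],
  ],
)

```text
clock: 13.73
position: [0.4832, 0.0162, 0.1651]
eef_rot: [[0.898, -0.439, -0.001], [-0.439, -0.898, 0.001], [-0.001, -0.0, -1.0]]
contact_force: [0.5, 0.7, -1.9]
finger_gap: 0.022
grasp_force: 30.0
```

```bash
cat > look.py <<'E'
from h import *
from scipy.optimize import least_squares
p=get_image('wrist');o=get_obs();R=np.array(o['eef_rot']);T=np.array(o['position'])
print(o['clock'],T,np.array(o['contact_force']).round(1),np.array(o['qvel']).round(3),'gap',o['finger_gap'],'zaxis',R[:,2].round(4))
f=p['frame'];np.savez('wl.npz',f=f,K=p['camera_matrix'],R=p['R'],t=p['t'],T=T,E=R)
g=cv2.GaussianBlur(f.min(2).astype(np.float32),(0,0),.7);W=[]
X=np.array([.4841,.0152,.008])
for t in np.radians(np.arange(0,360,4)):   # flange outer edge, from outside inward
    for r in np.arange(.062,.044,-.0002):
        u,v=proj(p,X+r*np.array([np.cos(t),np.sin(t),0]))
        if not(0<u<559 and 0<v<419): break
        s=g[int(round(v)),int(round(u))]
        if s>140:
            if r<.0615: W.append((X[0]+r*np.cos(t),X[1]+r*np.sin(t)))
            break
W=np.array(W)
s=least_squares(lambda x:np.hypot(*(W-x).T)-.052,X[:2],loss='soft_l1',f_scale=3e-4)
e=np.abs(np.hypot(*(W-s.x).T)-.052);print('flange ctr',s.x,len(W),np.median(e))
print('flange in tool mm',(R.T@np.r_[s.x-T[:2],0]*1000).round(2))
E
python3 look.py; python3 - <<'E'
from h import *
d=np.load('wl.npz');p=dict(camera_matrix=d['K'],R=d['R'],t=d['t'])
u,v=map(int,proj(p,d['T']-[0,0,.05]));print(u,v)
f=d['f'][v-110:v+60:4,u-110:u+110:3]
h=cv2.cvtColor(f,cv2.COLOR_BGR2HSV)
for r in h: print(''.join(('#' if V>170 else '+') if 93<H<130 and s>75 else ('o' if V>215 else ':' if V>130 and s<65 else '.' if s<65 else ' ') for H,s,V in r))
E
```

```text
13.7833 [0.4832386  0.01662766 0.1651511 ] [-0.2  0.  -2. ] [-0.01  -0.    -0.004 -0.002  0.004  0.001  0.002] gap 0.022013155908144115 zaxis [-6.e-04  6.e-04 -1.e+00]
flange ctr [0.48517207 0.01503187] 74 0.00022483133740994893
flange in tool mm [ 2.44  0.59 -0.  ]
276 237
                                                                          
                                                                          
                                                                          
                                         :                                
                                  :::o:::      .                          
                              :ooooooooooooo: :  . .                      
                           :ooooooooooooooooooo: ::: .                    
                          ooooooooooooooooooooooo:                        
                        :oooooooooo::::ooooooooooo:: :                    
                       :ooooooo:::::o:::::ooooooooo:: :                   
                      :oooooo::::::::::::::::ooooooo:::                   

[... 1699 characters left out ...]
ooo......................
.......................ooooo.+++++++++++++++++.ooooo......................
.....................  oooo:.#+++++++++++++++#.:oooo  ....................
.................... o :ooo:.+###############+.:ooo: o....................
....................oo :ooo..#################..ooo  o ...................
....................oo ::::..+++++###+######++..:::. oo...................
....................oo:::::::::::::::::::::::::::::::oo...................
....................oo:::::::::::::::::::::::::::::::oo...................
................... oo::::::::::::::::::::::::::::::: o...................
................... oo::::::::::::::::::::::::::::::: o...................
```

Converted, 46 mm / 500 = 0.092, 44 mm / 500 = 0.088.

Emit:
send_rows(
  targets=[
    [[0.0022,0.0016,0.02,0,0,0,-0.8],[0.0022,0.0016,0.05,0,0,0,-0.8],[0.0022,0.0016,0.074,0,0,0,-0.8],[0.0022,0.0016,0.088,0,0,0,-0.8],[0.0022,0.0016,0.092,0,0,0,-0.8],[0.0022,0.0016,0.092,0,0,0,-0.8],[0.0022,0.0016,0.092,0,0,0,-0.8],[0.0022,0.0016,0.092,0,0,0,-0.8]],
  ],
)

```text
clock: 14.45
position: [0.4848, 0.0143, 0.12]
eef_rot: [[0.898, -0.439, 0.001], [-0.439, -0.898, 0.0], [0.001, -0.001, -1.0]]
contact_force: [-0.2, 0.1, -1.3]
finger_gap: 0.0218
grasp_force: 30.0
```

```bash
python3 look.py;  python3 - <<'E'
from h import *
d=np.load('wl.npz');p=dict(camera_matrix=d['K'],R=d['R'],t=d['t'])
u,v=map(int,proj(p,d['T']-[0,0,.05]));print(u,v)
y0=v-90;x0=u-90
f=d['f'][y0:v+20:3,x0:u+90:2]
h=cv2.cvtColor(f,cv2.COLOR_BGR2HSV)
for i,r in enumerate(h): print('%3d '%(y0+3*i)+''.join(('#' if V>170 else '+') if 93<H<130 and s>75 else ('o' if V>215 else ':' if V>130 and s<65 else '.' if s<65 else ' ') for H,s,V in r))
print('x0',x0)
T=d['T'];E=d['E']
c=T+E@[.0004,0,.0658]
for n,z,rad in(('bell low',c[2],.021),('bell .02 up',c[2]+.02,.021),('ring top',.0485,.026)):
    cc=np.array([.4842,.0152,z]) if n=='ring top' else np.array([c[0],c[1],z])
    q=np.array([proj(p,cc+rad*np.array([np.cos(t),np.sin(t),0])) for t in np.arange(0,6.28,.05)]);print(n,q.min(0),q.max(0))
E
```

```text
14.5 [0.48478402 0.01424184 0.12004374] [-1.4  0.1 -1.5] [ 0.001 -0.001  0.002  0.002  0.001 -0.002  0.001] gap 0.0216255324818696 zaxis [ 1.3e-03  1.0e-04 -1.0e+00]
flange ctr [0.48527351 0.01501318] 70 0.00023677369592914332
flange in tool mm [ 0.1  -0.91  0.  ]
276 237
147                                                                                           
150                                       :::ooooooooo:::                                     
153                                  ::ooooooooooooooooooooo::   :                            
156                               :ooooooooooooooooooooooooooooo:                             
159                             :ooooooooooooo:ooooooooooooooooooo:                           
162                           ooooooooooooooooooooooooooooooooooooooo                         
165                         :ooooooooooooooooooooooooooooooooooooooooo:                       
168                       :ooooooooooooooooooo:::::::oo:oooooooooooooooo:                     
171                      :ooooooooooooo:::oo::::::::::ooooo:ooooooo
[... 2192 characters left out ...]
oo     :            
243                     ooooooo..ooooooo: +  +             :oooooo::ooooooo                   
246                      ooooooo:oooooo: +++++ +++   +   +#:ooooooooooooo: : ::               
249                       :oooooooooo...+++++ ++++++ ++  ++#:.:ooooooooo:   :                 
252 .......................:ooooooooo.. +++++++++++++++++++# ..ooooooooo......................
255 .......................:oooooooo:..++++++++++++++++++++#+..:oooooooo......................
x0 186
bell low [246.85057514 199.53659188] [306.79349992 256.49734976]
bell .02 up [243.99052751 206.86054423] [309.59915465 268.66457235]
ring top [239.89705696 192.6631147 ] [312.20688042 261.42488387]
```

Converted, 3.5 mm / 500 = 0.007, 3 mm / 500 = 0.006.

Emit:
send_rows(
  targets=[
    [[-0.0014,-0.0008,0.002,0,0,0,-0.8],[-0.0026,-0.0014,0.004,0,0,0,-0.8],[-0.0026,-0.0014,0.006,0,0,0,-0.8],[-0.0026,-0.0014,0.007,0,0,0,-0.8],[-0.0026,-0.0014,0.007,0,0,0,-0.8],[-0.0026,-0.0014,0.007,0,0,0,-0.8]],
  ],
)

```text
clock: 15.0
position: [0.4833, 0.0153, 0.1159]
eef_rot: [[0.898, -0.44, -0.0], [-0.44, -0.898, -0.0], [-0.0, 0.0, -1.0]]
contact_force: [1.0, 0.7, -2.1]
finger_gap: 0.0216
grasp_force: 30.0
```

Converted, 1 mm / 500 = 0.002, 0.5 mm / 500 = 0.001.

Emit:
send_rows(
  targets=[
    [[0,0,0.001,0,0,0,-0.8],[0,0,0.002,0,0,0,-0.8],[0,0,0.002,0,0,0,-0.8]],
  ],
)

```text
clock: 15.25
position: [0.4835, 0.0153, 0.1151]
eef_rot: [[0.898, -0.44, 0.0], [-0.44, -0.898, -0.0], [0.0, -0.0, -1.0]]
contact_force: [0.3, 0.1, -0.1]
finger_gap: 0.0221
grasp_force: 30.0
```

Converted, 1 mm / 500 = 0.002, 0.5 mm / 500 = 0.001.

Emit:
send_rows(
  targets=[
    [[0,0,0.001,0,0,0,-0.8],[0,0,0.002,0,0,0,-0.8],[0,0,0.002,0,0,0,-0.8]],
  ],
)

```text
clock: 15.5
position: [0.4836, 0.0153, 0.1141]
eef_rot: [[0.898, -0.44, 0.001], [-0.44, -0.898, 0.0], [0.001, -0.0, -1.0]]
contact_force: [-0.4, -0.3, 1.0]
finger_gap: 0.0215
grasp_force: 30.0
```

Converted, 1 mm / 500 = 0.002, 0.5 mm / 500 = 0.001.

Emit:
send_rows(
  targets=[
    [[0,0,0.001,0,0,0,-0.8],[0,0,0.002,0,0,0,-0.8],[0,0,0.002,0,0,0,-0.8]],
  ],
)

```text
clock: 15.75
position: [0.4838, 0.0153, 0.1133]
eef_rot: [[0.898, -0.44, 0.001], [-0.44, -0.898, 0.0], [0.001, -0.0, -1.0]]
contact_force: [0.1, -0.6, 5.1]
finger_gap: 0.0215
grasp_force: 30.0
```

Converted, 1 mm / 500 = 0.002, 0.5 mm / 500 = 0.001.

Emit:
send_rows(
  targets=[
    [[0,0,0.001,0,0,0,-0.8],[0,0,0.002,0,0,0,-0.8],[0,0,0.002,0,0,0,-0.8]],
  ],
)

```text
clock: 16.0
position: [0.4841, 0.0153, 0.1126]
eef_rot: [[0.898, -0.44, 0.002], [-0.44, -0.898, 0.0], [0.002, -0.001, -1.0]]
contact_force: [-1.3, -0.6, 6.9]
finger_gap: 0.0218
grasp_force: 30.0
```

Converted, 1 mm / 500 = 0.002, 0.5 mm / 500 = 0.001.

Emit:
send_rows(
  targets=[
    [[0,0,0.001,0,0,0,-0.8],[0,0,0.002,0,0,0,-0.8],[0,0,0.002,0,0,0,-0.8]],
  ],
)

```text
clock: 16.25
position: [0.4844, 0.0154, 0.1119]
eef_rot: [[0.898, -0.44, 0.002], [-0.44, -0.898, 0.0], [0.002, -0.001, -1.0]]
contact_force: [-0.6, -0.2, 9.1]
finger_gap: 0.0217
grasp_force: 30.0
```

Converted, 1 mm / 500 = 0.002, -0.5 mm / 500 = -0.001.

Emit:
send_rows(
  targets=[
    [[-0.0006,0,0.001,0,0,0,-0.8],[-0.001,0,0.002,0,0,0,-0.8],[-0.001,0,0.002,0,0,0,-0.8]],
  ],
)

```text
clock: 16.5
position: [0.4833, 0.0155, 0.11]
eef_rot: [[0.898, -0.44, 0.001], [-0.44, -0.898, 0.0], [0.001, -0.001, -1.0]]
contact_force: [0.3, 0.6, 1.0]
finger_gap: 0.0219
grasp_force: 30.0
```

Converted, 0.7 mm / 500 = 0.0014, 0.4 mm / 500 = 0.0008.

Emit:
send_rows(
  targets=[
    [[0,0,0.0008,0,0,0,-0.8],[0,0,0.0014,0,0,0,-0.8],[0,0,0.0014,0,0,0,-0.8]],
  ],
)

```text
clock: 16.75
position: [0.483, 0.0155, 0.1091]
eef_rot: [[0.898, -0.44, 0.0], [-0.44, -0.898, -0.0], [0.0, -0.0, -1.0]]
contact_force: [1.0, -0.2, 0.5]
finger_gap: 0.0217
grasp_force: 30.0
```

Converted, 0.7 mm / 500 = 0.0014, 0.4 mm / 500 = 0.0008.

Emit:
send_rows(
  targets=[
    [[0,0,0.0008,0,0,0,-0.8],[0,0,0.0014,0,0,0,-0.8],[0,0,0.0014,0,0,0,-0.8]],
  ],
)

```text
clock: 17.0
position: [0.4829, 0.0155, 0.1084]
eef_rot: [[0.898, -0.44, 0.0], [-0.44, -0.898, -0.0], [0.0, -0.0, -1.0]]
contact_force: [0.3, -0.5, 1.7]
finger_gap: 0.0218
grasp_force: 30.0
```

Converted, 1.5 mm / 500 = 0.003, 1 mm / 500 = 0.002.

Emit:
send_rows(
  targets=[
    [[0.0006,0,0.001,0,0,0,-0.8],[0.001,0,0.002,0,0,0,-0.8],[0.001,0,0.003,0,0,0,-0.8],[0.001,0,0.003,0,0,0,-0.8]],
  ],
)

```text
clock: 17.33
position: [0.4831, 0.0153, 0.1068]
eef_rot: [[0.898, -0.44, -0.0], [-0.44, -0.898, -0.0], [-0.0, 0.0, -1.0]]
contact_force: [-0.1, -0.4, 0.0]
finger_gap: 0.0217
grasp_force: 30.0
```

Converted, 1 mm / 500 = 0.002, 0.5 mm / 500 = 0.001.

Emit:
send_rows(
  targets=[
    [[0,0,0.001,0,0,0,-0.8],[0,0,0.002,0,0,0,-0.8],[0,0,0.002,0,0,0,-0.8]],
  ],
)

```text
clock: 17.58
position: [0.4832, 0.0153, 0.1059]
eef_rot: [[0.898, -0.44, -0.0], [-0.44, -0.898, 0.0], [-0.0, 0.0, -1.0]]
contact_force: [1.2, -0.1, 1.7]
finger_gap: 0.0216
grasp_force: 30.0
```

Converted, 0.7 mm / 500 = 0.0014, 0.4 mm / 500 = 0.0008.

Emit:
send_rows(
  targets=[
    [[0,0,0.0008,0,0,0,-0.8],[0,0,0.0014,0,0,0,-0.8],[0,0,0.0014,0,0,0,-0.8]],
  ],
)

```text
clock: 17.83
position: [0.4832, 0.0153, 0.1052]
eef_rot: [[0.898, -0.44, -0.0], [-0.44, -0.898, -0.0], [-0.0, 0.0, -1.0]]
contact_force: [-0.6, -0.6, 0.3]
finger_gap: 0.0218
grasp_force: 30.0
```

Converted, 0.6 mm / 500 = 0.0012, 0.3 mm / 500 = 0.0006.

Emit:
send_rows(
  targets=[
    [[0,0,0.0006,0,0,0,-0.8],[0,0,0.0012,0,0,0,-0.8],[0,0,0.0012,0,0,0,-0.8]],
  ],
)

```text
clock: 18.08
position: [0.4833, 0.0153, 0.1047]
eef_rot: [[0.898, -0.44, -0.0], [-0.44, -0.898, -0.0], [-0.0, 0.0, -1.0]]
contact_force: [0.7, 0.1, 2.0]
finger_gap: 0.0219
grasp_force: 30.0
```

Converted, 0.5 mm / 500 = 0.001, 0.3 mm / 500 = 0.0006.

Emit:
send_rows(
  targets=[
    [[0,0,0.0006,0,0,0,-0.8],[0,0,0.001,0,0,0,-0.8],[0,0,0.001,0,0,0,-0.8]],
  ],
)

```text
clock: 18.33
position: [0.4828, 0.0153, 0.1038]
eef_rot: [[0.898, -0.44, -0.001], [-0.44, -0.898, -0.0], [-0.001, 0.0, -1.0]]
contact_force: [-0.6, -0.3, -1.7]
finger_gap: 0.0221
grasp_force: 30.0
```

Emit:
send_rows(
  targets=[
    [[0,0,0.0006,0,0,0,-0.8],[0,0,0.001,0,0,0,-0.8],[0,0,0.001,0,0,0,-0.8]],
  ],
)

```text
clock: 18.58
position: [0.483, 0.0153, 0.1034]
eef_rot: [[0.898, -0.44, -0.001], [-0.44, -0.898, 0.0], [-0.001, 0.0, -1.0]]
contact_force: [0.0, -0.6, -1.9]
finger_gap: 0.022
grasp_force: 30.0
```

Converted, 0.5 mm / 500 = 0.001, 0.3 mm / 500 = 0.0006.

Emit:
send_rows(
  targets=[
    [[0,0,0.0006,0,0,0,-0.8],[0,0,0.001,0,0,0,-0.8],[0,0,0.001,0,0,0,-0.8]],
  ],
)

```text
clock: 18.83
position: [0.4832, 0.0153, 0.1031]
eef_rot: [[0.898, -0.44, -0.0], [-0.44, -0.898, -0.0], [-0.0, 0.0, -1.0]]
contact_force: [0.1, 1.1, -1.6]
finger_gap: 0.0214
grasp_force: 30.0
```

Converted, 0.5 mm / 500 = 0.001, 0.3 mm / 500 = 0.0006.

Emit:
send_rows(
  targets=[
    [[0,0,0.0006,0,0,0,-0.8],[0,0,0.001,0,0,0,-0.8],[0,0,0.001,0,0,0,-0.8]],
  ],
)

```text
clock: 19.08
position: [0.4834, 0.0153, 0.103]
eef_rot: [[0.898, -0.44, 0.0], [-0.44, -0.898, -0.0], [0.0, -0.0, -1.0]]
contact_force: [-2.6, 0.3, 3.1]
finger_gap: 0.0218
grasp_force: 30.0
```

Converted, 0.5 mm / 500 = 0.001, 0.3 mm / 500 = 0.0006.

Emit:
send_rows(
  targets=[
    [[0,0,0.0006,0,0,0,-0.8],[0,0,0.001,0,0,0,-0.8],[0,0,0.001,0,0,0,-0.8]],
  ],
)

```text
clock: 19.33
position: [0.4834, 0.0153, 0.103]
eef_rot: [[0.898, -0.44, 0.0], [-0.44, -0.898, -0.0], [0.0, 0.0, -1.0]]
contact_force: [-3.9, -0.2, 8.9]
finger_gap: 0.022
grasp_force: 30.0
```

Converted, 0.5 mm / 500 = 0.001, 0.3 mm / 500 = 0.0006.

Emit:
send_rows(
  targets=[
    [[0,0,0.0006,0,0,0,-0.8],[0,0,0.001,0,0,0,-0.8],[0,0,0.001,0,0,0,-0.8]],
  ],
)

```text
clock: 19.58
position: [0.4834, 0.0154, 0.103]
eef_rot: [[0.898, -0.44, 0.0], [-0.44, -0.898, -0.0], [0.0, 0.0, -1.0]]
contact_force: [-4.6, -0.1, 14.1]
finger_gap: 0.0216
grasp_force: 30.0
```

Emit:
send_rows(
  targets=[
    [[0,0,0,0,0,0,-0.8],[0,0,0,0,0,0,-0.8],[0,0,0,0,0,0,-0.8]],
  ],
)

```text
clock: 19.83
position: [0.4835, 0.0154, 0.103]
eef_rot: [[0.898, -0.44, 0.0], [-0.44, -0.898, -0.0], [0.0, 0.0, -1.0]]
contact_force: [-4.8, -0.4, 14.6]
finger_gap: 0.0217
grasp_force: 30.0
```

Emit:
send_rows(
  targets=[
    [[0,0,0,0,0,0,-0.8],[0,0,0,0,0,0,-0.8],[0,0,0,0,0,0,-0.8],[0,0,0,0,0,0,-0.8]],
  ],
)

```text
clock: 20.17
position: [0.4834, 0.0153, 0.1029]
eef_rot: [[0.898, -0.44, 0.0], [-0.44, -0.898, -0.0], [0.0, 0.0, -1.0]]
contact_force: [-4.6, -0.7, 14.2]
finger_gap: 0.0217
grasp_force: 30.0
```

Emit:
send_rows(
  targets=[
    [[0,0,0,0,0,0,-0.8],[0,0,0,0,0,0,-0.8],[0,0,0,0,0,0,-0.8]],
  ],
)

```text
clock: 20.42
position: [0.4834, 0.0153, 0.103]
eef_rot: [[0.898, -0.44, 0.0], [-0.44, -0.898, -0.0], [0.0, 0.0, -1.0]]
contact_force: [-5.1, -0.8, 14.0]
finger_gap: 0.0218
grasp_force: 30.0
```

Emit:
send_rows(
  targets=[
    [[0,0,-0.002,0,0,0,-0.8],[0,0,-0.004,0,0,0,-0.8],[0,0,-0.01,0,0,0,-0.8],[0,0,-0.024,0,0,0,-0.8],[0,0,-0.05,0,0,0,-0.8],[0,0,-0.09,0,0,0,-0.8],[0,0,-0.13,0,0,0,-0.8],[0,0,-0.13,0,0,0,-0.8]],
  ],
)

```text
clock: 21.08
position: [0.486, 0.0155, 0.1705]
eef_rot: [[0.898, -0.44, 0.007], [-0.44, -0.898, 0.0], [0.006, -0.003, -1.0]]
contact_force: [0.9, 1.1, -1.5]
finger_gap: 0.0222
grasp_force: 30.0
```

Converted, -145 mm / 500 = -0.29, -133 mm / 500 = -0.266.

Emit:
send_rows(
  targets=[
    [[-0.03,-0.056,0,0,0,0,-0.8],[-0.06,-0.114,0,0,0,0,-0.8],[-0.09,-0.172,0,0,0,0,-0.8],[-0.12,-0.23,0,0,0,0,-0.8],[-0.14,-0.266,0,0,0,0,-0.8],[-0.152,-0.29,0,0,0,0,-0.8],[-0.152,-0.29,0.02,0,0,0,-0.8],[-0.152,-0.29,0.08,0,0,0,-0.8],[-0.152,-0.29,0.13,0,0,0,-0.8],[-0.152,-0.29,0.16,0,0,0,-0.8],[-0.152,-0.29,0.17,0,0,0,-0.8],[-0.152,-0.29,0.17,0,0,0,-0.8]],
  ],
)

```text
clock: 22.08
position: [0.4773, 0.1773, 0.0797]
eef_rot: [[0.898, -0.44, -0.004], [-0.441, -0.898, -0.002], [-0.003, 0.004, -1.0]]
contact_force: [-0.2, -0.3, -1.4]
finger_gap: 0.0219
grasp_force: 30.0
```

```bash
python3 - <<'E'
from h import *
o=get_obs();print(o['clock'],o['position'],o['contact_force'],o['finger_gap'],go((.4792,.1788,.068),-.456))
E
```

```text
22.0833 [0.47730014 0.17726905 0.07968286] [-0.2148846  -0.30875458 -1.3885087 ] 0.021941625432992044 [array([ 1.1, -2.3, 11.7]), array([ 0.004,  0.003, -0.   ])]
```

Converted, 12 mm / 500 = 0.024, 11 mm / 500 = 0.022.

Emit:
send_rows(
  targets=[
    [[0.001,-0.002,0.008,0,0,0,-0.8],[0.002,-0.004,0.016,0,0,0,-0.8],[0.002,-0.004,0.022,0,0,0,-0.8],[0.002,-0.004,0.024,0,0,0,-0.8],[0.002,-0.004,0.024,0,0,0,-0.8],[0.002,-0.004,0.024,0,0,0,-0.8]],
  ],
)

```text
clock: 22.58
position: [0.4808, 0.1804, 0.0701]
eef_rot: [[0.898, -0.44, 0.001], [-0.44, -0.898, 0.0], [0.0, -0.0, -1.0]]
contact_force: [0.5, -0.2, -1.4]
finger_gap: 0.0217
grasp_force: 30.0
```

Converted, 1 mm / 500 = 0.002, 0.5 mm / 500 = 0.001.

Emit:
send_rows(
  targets=[
    [[0,0,0.001,0,0,0,-0.8],[0,0,0.002,0,0,0,-0.8],[0,0,0.002,0,0,0,-0.8]],
  ],
)

```text
clock: 22.83
position: [0.4806, 0.1804, 0.0688]
eef_rot: [[0.898, -0.44, 0.0], [-0.44, -0.898, 0.0], [0.0, -0.0, -1.0]]
contact_force: [0.5, -0.0, -1.1]
finger_gap: 0.022
grasp_force: 30.0
```

Converted, 1.8 mm / 500 = 0.0036, 1.4 mm / 500 = 0.0028.

Emit:
send_rows(
  targets=[
    [[0,0,0.0014,0,0,0,-0.8],[0,0,0.0028,0,0,0,-0.8],[0,0,0.0036,0,0,0,-0.8],[0,0,0.0036,0,0,0,-0.8]],
  ],
)

```text
clock: 23.17
position: [0.4805, 0.1803, 0.0668]
eef_rot: [[0.898, -0.44, -0.0], [-0.44, -0.898, -0.0], [-0.0, 0.0, -1.0]]
contact_force: [0.2, 0.0, -2.1]
finger_gap: 0.022
grasp_force: 30.0
```

Converted, 0.8 mm / 500 = 0.0016, 0.4 mm / 500 = 0.0008.

Emit:
send_rows(
  targets=[
    [[0,0,0.0008,0,0,0,-0.8],[0,0,0.0016,0,0,0,-0.8],[0,0,0.0016,0,0,0,-0.8]],
  ],
)

```text
clock: 23.42
position: [0.4805, 0.1803, 0.066]
eef_rot: [[0.898, -0.44, -0.0], [-0.44, -0.898, -0.0], [-0.0, 0.0, -1.0]]
contact_force: [-0.6, -0.1, -1.5]
finger_gap: 0.0218
grasp_force: 30.0
```

Converted, 0.5 mm / 500 = 0.001, 0.3 mm / 500 = 0.0006.

Emit:
send_rows(
  targets=[
    [[0,0,0.0006,0,0,0,-0.8],[0,0,0.001,0,0,0,-0.8],[0,0,0.001,0,0,0,-0.8]],
  ],
)

```text
clock: 23.67
position: [0.4806, 0.1804, 0.0658]
eef_rot: [[0.898, -0.44, 0.0], [-0.44, -0.898, -0.0], [0.0, -0.0, -1.0]]
contact_force: [-0.3, 0.1, 0.6]
finger_gap: 0.0215
grasp_force: 30.0
```

On the desk. Release slowly and lift straight up.

Converted, 0.2 mm / 500 = 0.0004.

Emit:
send_rows(
  targets=[
    [[0,0,0.0004,0,0,0,-0.8],[0,0,0.0004,0,0,0,-0.4],[0,0,0.0004,0,0,0,0],[0,0,0.0004,0,0,0,0.1],[0,0,0.0004,0,0,0,0.1],[0,0,0.0004,0,0,0,0.1]],
  ],
)

```text
clock: 24.17
position: [0.4806, 0.1803, 0.0654]
eef_rot: [[0.898, -0.44, 0.0], [-0.44, -0.898, 0.0], [0.0, -0.0, -1.0]]
contact_force: [0.5, 0.8, -1.1]
finger_gap: 0.048
grasp_force: 0.0
```

Converted, -150 mm / 500 = -0.3, -125 mm / 500 = -0.25.

Emit:
send_rows(
  targets=[
    [[0,0,-0.01,0,0,0,0.1],[0,0,-0.03,0,0,0,0.1],[0,0,-0.07,0,0,0,0.1],[0,0,-0.12,0,0,0,0.1],[0,0,-0.18,0,0,0,0.1],[-0.02,0,-0.25,0,0,0,0.1],[-0.06,0,-0.3,0,0,0,0.1],[-0.06,0,-0.3,0,0,0,0.1],[-0.06,0,-0.3,0,0,0,0.1]],
  ],
)

```text
clock: 24.92
position: [0.4542, 0.1947, 0.2181]
eef_rot: [[0.899, -0.438, 0.005], [-0.438, -0.899, 0.002], [0.003, -0.004, -1.0]]
contact_force: [-0.2, -0.6, -0.9]
finger_gap: 0.0504
grasp_force: 0.0
```

```bash
python3 - <<'E'
from pfit2 import *
p=get_image('wrist');o=get_obs();print(o['clock'],o['position'],o['finger_gap'])
print('pusher',fit(p,(.481,.180,.04)))
print(go((.455,.0262,.17),-.37))
E
```

```text
24.9667 [0.45385994 0.19363068 0.21647195] 0.050912254552192435
pusher (array([ 0.48086962,  0.18006803, -0.44070791,  0.01952684]), np.float64(0.09800153727901614), np.int64(599), np.int64(702))
[array([ 74.4, 150. ,  46.4]), array([-0.001, -0.002, -0.084])]
```

Converted, 150 mm / 500 = 0.3, 120 mm / 500 = 0.24, -0.084 rad / 3.1416 = -0.0267.

Emit:
send_rows(
  targets=[
    [[0.03,0.06,0,0,0,-0.0127,0.1],[0.06,0.12,0,0,0,-0.0255,0.1],[0.09,0.18,0,0,0,-0.0267,0.1],[0.12,0.24,0.02,0,0,-0.0267,0.1],[0.148,0.3,0.06,0,0,-0.0267,0.1],[0.148,0.3,0.1,0,0,-0.0267,0.1],[0.148,0.3,0.124,0,0,-0.0267,0.1],[0.148,0.3,0.124,0,0,-0.0267,0.1],[0.148,0.3,0.124,0,0,-0.0267,0.1],[0.148,0.3,0.124,0,0,-0.0267,0.1]],
  ],
)

```text
clock: 25.8
position: [0.4543, 0.0263, 0.1534]
eef_rot: [[0.932, -0.362, -0.001], [-0.362, -0.932, -0.0], [-0.0, 0.0, -1.0]]
contact_force: [0.3, 0.3, -0.1]
finger_gap: 0.0504
grasp_force: 0.0
```

```bash
python3 - <<'E'
from h import *
p=get_image('wrist');o=get_obs();print(o['clock'],o['position'])
f=p['frame'];u,v=map(int,proj(p,(.4842,.0152,.037)));x0,y0=u-48,v-48
g=f[y0:v+48:2,x0:u+48:1].min(2)
for i,r in enumerate(g): print('%3d '%(y0+2*i)+''.join('#' if q>235 else 'o' if q>190 else '+' if q>140 else '-' if q>105 else '.' if q>75 else ' ' for q in r))
print('x0',x0)
for z in(.037,.049):
    c=np.array([.4842,.0152,z])
    q=np.array([proj(p,c+.026*np.array([np.cos(t),np.sin(t),0])) for t in np.arange(0,6.28,.05)]);print(z,q.min(0),q.max(0))
    h=[proj(p,np.array([.4842+.025*np.cos(a),.0152+.025*np.sin(a),.041])).round() for a in np.radians([24,-66,-156,114])];print(h)
E
```

```text
25.85 [0.45466596 0.02654191 0.15382714]
125     ...-+oooooooooooo#o##o############o+++ooooo+ooooooo++oo#############################o-......
127      -+oooooooooooooooo#o#####oo+++++++------o####o+----++++oo++o#########################+-....
129    .+ooooooooooooooooo##ooooo++++-----------------------------+++oooooo####################o+...
131   -+oooooooooooooo#o#o#oo++++--------------------------------------+++oo#####################o-.
133 .-oooooooooooooooooooo+++----------------------------------------------++ooo##################o+
135 +ooooooooooooooooo+++----------------------------------++-----------------++++##################
137 oooooooooooooooooo+--.-------------------------------+-+-+----++-----------+++oo################
139 oooooooooooooooo++-.----------------------------------------++++++------------+oooo#############
141 ooooooooooooo++---..-------------------+oo##############oo+-----+--------------++++o############
143 ooooooooooooo+-..----..--+------.-+o##########################o+-----++++---------+o############
145 ooooooooooo+--...---.--+++++---o#############
[... 3389 characters left out ...]
     .. ....... .-+oooooooooooooooooooooooooooo#####ooooooooooooooooooooooooo+--................
215        ..........  .--+oooooooooooooooooooooo#oo-+o#oooooooooooooooooooooo++-...................
217           ..............--+oooooooooooooooooo##+--o#oooooooooooooooooo++-..................... .
219        ..  ..... . ..........--++ooooooooooooooo###ooooooooooooo++--............................
x0 228
0.037 [244.8264841  141.03262313] [307.6771699  203.68347405]
[array([254., 152.]), array([298., 152.]), array([298., 195.]), array([255., 195.])]
0.049 [243.355407   141.85314399] [309.08971342 207.25439162]
[array([254., 152.]), array([298., 152.]), array([298., 195.]), array([255., 195.])]
```

Ring outline matches seat height (columns 244–308, rows 141–203), with all four hook noses overlapping its rim; the pusher stands upright.

```bash
python3 -c "
from workcell import *
print(sign_off())"
```

```text
the job is handed in; nothing more can be done
None
```

The ring is on its seat with all four hooks snapped over its rim. I held it down at about 15–16 N for just over 0.8 s and never saw more than about 17 N. The pusher is back upright within about 2 mm of where it stood, nothing else was touched, and I handed the job in at about 26 s.

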